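# Pack the chisel case and lock it

## Task

Pack away the cold chisels: lay every chisel you find, the ones on the table and the one left lying across the rim of the blue case, flat inside the case, so that nothing stands above its rim. Only then lower the lid fully shut without slamming it, take the key from its holder, push it into the slot of the lock and turn it clockwise to the stop, then pull it out and stand it back in its holder. Leave the tape roll, the oil bottle and the tape measure alone.

Things in the scene. Friction and masses are not known exactly. Their poses are not given: they have to be found in the camera images.
- case: Blue tool case, grey floor, fixed to the table: 150 mm (its x) by 281 mm (its y), rim 36 mm above the table, walls 5 mm, floor 4 mm. Origin: centre of its underside. A full-height 5 mm partition at y = +87 mm parts a narrow pocket (+y) from the wide tray (-y). Lid hinged at the +x rim; the lock stands on a block 24 mm high, 48 (x) by 60 mm (y), outside the middle of the -x wall.
- tray (a point): Centre of the wide tray's floor, 4 mm above the table (case x = 0, y = -25.5 mm), axes as the case. Clear space 140 mm (x) by 220 mm (y), 32 mm deep. Four low ribs along x (4 mm wide, 3 mm high) at y = -57, -19, 19, 57 mm mark five lanes 38 mm apart: chisels lie along x side by side, at y = -76, -38, 0, 38, 76 mm. Two on top of each other stand above the rim.
- pocket (a point): Centre of the narrow pocket's floor, 4 mm above the table (case x = 0, y = 112.5 mm), axes as the case. Clear space 140 mm (x) by 46 mm (y), 32 mm deep; empty; a chisel may lie along x in it too.
- lid (a joint): Lid angle, rad: 0 shut, 1.6 to 1.8 at the start (upright, leaning a little back), 1.9 at most. Plain panel 150 by 281 by 8 mm, 0.3 kg, stiff friction hinge (0.33 N m): it stays where it is left and takes 3 to 6 N at mid panel to push over from behind and down.
- lid_hinge (a point): Hinge of the lid, middle of the case's +x rim (case x = 75, y = 0, z = 36.5 mm). Turns with the lid: its -x points along the panel to the free edge, its y is the hinge axis (along case y), its z the outward normal (up when shut). The panel fills z = 0 to 8 mm.
- lid_edge (a point): Middle of the lid's free edge, half way through its thickness, 150 mm from the hinge. Turns with the lid.
- lock (a joint): Lock angle in rad, 0 to 1.3; grows as the lock is turned clockwise seen from above; 1.3 is the stop (locked: the tongue lies over the lid). Starts at 0 to 0.15. Friction 0.06 N m: stays where left.
- lock_slot (a point): Key slot mouth: top centre of the lock's square steel turning plate (32 by 32, 28 mm thick, top 52 mm above the table), at case x = -99, y = 0. Turns with the lock. Slot straight down through the plate, 16.5 mm along the point's y, 8.5 mm along its x, 3 mm chamfer. With the key home its collar rests on the plate.
- key: Key standing upright, 70 mm tall, 60 g. Origin: bottom end of the blade; z up. Steel blade 6 (x) by 14 mm (y), 20 mm long; collar 24 mm across at z = 20 to 24; shank 10 mm thick to z = 40; black grip plate 10 (x) by 34 mm (y) at z = 40 to 70 mm. A half turn about z makes no difference. In the lock it turns about 0.2 rad before the lock follows.
- holder: Square aluminium block 56 by 56 mm, 26 mm high, fixed to the table; origin at the centre of its underside. Slot in the middle of its top: 17 mm along its y, 9 mm along its x, 23 mm deep, 3 mm chamfer. The key stands in it blade down, collar on the top (key origin 6 mm above the table).
- tape: Bystander: roll of masking tape 100 mm across, 40 mm high, lying flat; origin at the centre of its underside.
- oil: Bystander: white plastic oil bottle 60 mm across, 160 mm tall; origin at the centre of its underside.
- tape_measure: Bystander: tape measure 70 by 40 mm, 65 mm tall; origin at the centre of its underside.
- chisel1: A solid steel cold chisel: octagonal bar 115 mm long, 18 mm across flats, 0.15 to 0.31 kg, pointing along its own x (the last 23 mm towards +x taper). Origin at the middle of the bar, on its centre line (9 mm above what it lies on). Starts on the table to the left of the case; some of chisel1 to chisel4 may be absent.
- chisel2: A solid steel cold chisel: octagonal bar 115 mm long, 18 mm across flats, 0.15 to 0.31 kg, pointing along its own x (the last 23 mm towards +x taper). Origin at the middle of the bar, on its centre line (9 mm above what it lies on). Starts on the table to the left of the case; some of chisel1 to chisel4 may be absent.
- chisel3: A solid steel cold chisel: octagonal bar 115 mm long, 18 mm across flats, 0.15 to 0.31 kg, pointing along its own x (the last 23 mm towards +x taper). Origin at the middle of the bar, on its centre line (9 mm above what it lies on). Starts on the table to the left of the case; some of chisel1 to chisel4 may be absent.
- chisel4: A solid steel cold chisel: octagonal bar 115 mm long, 18 mm across flats, 0.15 to 0.31 kg, pointing along its own x (the last 23 mm towards +x taper). Origin at the middle of the bar, on its centre line (9 mm above what it lies on). Starts on the table to the left of the case; some of chisel1 to chisel4 may be absent.
- chisel5: A solid steel cold chisel: octagonal bar 115 mm long, 18 mm across flats, 0.15 to 0.31 kg, pointing along its own x (the last 23 mm towards +x taper). Origin at the middle of the bar, on its centre line (9 mm above what it lies on). Always present; starts lying across the rim and the partition over the narrow pocket, roughly along case y, its origin 45 mm above the table.
There are look-alikes about, which are no part of the job. What is meant by the key is not yellow, and is the smaller of those in its own colour.

How it is judged:
By the outcome, as a careful person would: the job done as asked, in the order asked, and still so for the second after the job is handed in, with the robot touching nothing.
Of chisel1, chisel2, chisel3, chisel4 only 2 to 4 are there at a start; the rules pass over those that are not, and their reading is None.
At some moment in a run one of chisel1, chisel2, chisel3, chisel4, chisel5 may be knocked a few centimetres aside while the robot is not near it.
It also fails if it takes over 210 s, if anything falls off the work surface, if the arm or the gripper's body presses on something with over 40 N, if the wrist force passes 120 N, or if a joint passes its speed limit or range.

## Robot

A 6-joint arm with a two-finger parallel gripper is mounted at the origin on the work surface. World frame = base frame: x ahead of the robot, y to its left, z up, the work surface at z = 0. Lengths are in m, angles in rad, forces in N, time in s.
With the tool pointing down it reaches from about 0.425 to 0.95 m from the base axis. Payload 3.5 kg.
Tool frame: the origin (TCP) lies on the centre line of the jaws, within the pads' length; the fingertips stand 25 mm ahead of it and the grasp point (between the pads) lies 6 mm ahead of it (r.tip_reach is the distance from the TCP to the fingertips, in m); z points along the fingers, y is the line along which they close (so a half turn about z gives the same grasp; the last joint's range is limited). The gripper opens to 85 mm and grips with 20 to 120 N. Pads are 22 mm wide; open, the fingers measure 114 mm over their backs; the gripper's body (76 mm by 85 mm) begins 54 mm behind the grasp point. The pads swing forward as they close: fully open they stand 13 mm farther back than shut.
Start: joints at [1.057, 0.286, 1.577, -0, 1.279, -0.15], TCP at [0.24, 0.631, 0.256] pointing down, gripper open.
Joint ranges: [-2.77, 2.77], [-0.9, 2.22], [0.21, 2.48], [-1.53, 4.67], [0.24, 2.81], [-2.84, 2.84]. Speed limits (rad/s): [2.79, 2.79, 3.14, 3.14, 3.14, 3.14].

## Interface

Orientations are given as a unit quaternion [x, y, z, w].
In Python, from plant import r gives the robot as it stands. The module is installed in compiled form; this text tells all that it offers.
- The arm moves only by the tool drive_tool, never from a script. Its argument "targets" is one flat list of numbers, 4 for each row, row after row: the shift along the tool's x, y, z in mm, then the turn about the tool's z in degrees. A call has 1 to 8 rows; each row shifts and turns the commanded pose from where the row before left it, along the tool's axes as they then stand; what a row does not reach is not made up. A row lasts 1/12 s, in which the tool goes at most 41.7 mm and 7.16 degrees, less where a joint would pass 70% of its speed; a pose out of reach is approached as far as the arm can. A call with a gripper value outside its range is refused whole. "gripper" is the opening in per cent of the stroke, from 0 (shut) to 100 (fully open), set as the call begins (left out, the last holds). The fingers move at their own pace and stop on an object; the grip force is fixed at half the most. Time passes only in rows, so rows that do not move let the fingers close. It gives the time, the measured TCP pose, the force, the opening and the grip force at its end, in the units of the state.
- r.sense(): the state, without advancing time (a new reading comes with each control period).
- r.grab_frame(name): name is "scene" or "side" or "wrist"; returns a dict with "image" (384x512x3 uint8, blue, green, red), "camera_matrix" (3x3 intrinsics, pixels), "rvec" (rotation vector, rad) and "tvec" (3), from world to camera coordinates, as OpenCV has them. Camera axes: x right, y down, z forward; pixel columns grow to the right and rows downward; lengths in m; the calibration is good to about 2 mm. A picture is of the moment at which its call begins. There is no depth.
- r.close_job(): hands the job in; it is judged then, once.
Trained networks look in the newest picture that a camera, given by its name, has taken for a name from the list of things; names that differ only in an ending like _2 or _b are one class to them, and where a whole thing is asked for, a point or a joint stands for the part that bears it (a point fixed in the world has none). Each returns a list of dicts, best first, with "confidence" (0 to 1); they miss things now and then, are a little off and sometimes report something else, mostly with a low value. They report only what shows in the picture. A call takes as long as a camera call. They do not tell look-alikes from the thing itself.
- r.find_in(camera, label): "rect" ([centre column, centre row, width, height] in pixels, round what is visible of it).
- r.trace(camera, label): "pixels" (384x512 bool, what is visible of it) and "rect" ([centre column, centre row, width, height] in pixels, round what is visible of it).
- r.spot_point(camera, label): "xy" ([column, row] in pixels: a listed point, or the origin of a listed thing).
The state is a dict: "time_s": time; "joints": joint angles; "joint_vel": joint speeds; "joint_efforts": joint torques, N m; "tool_pos": TCP position; "tcp_rot": TCP orientation; "contact_force": force on the tool from outside, world axes, zero at the start; "moment": the same for the moment, N m; "finger_gap": opening from 0.0 (shut) to 1.0 (fully open); "finger_force": force on a finger pad.
Only numpy, scipy, OpenCV 4.12 (cv2) and the standard library are available. Lean on these libraries where they do the work, as an engineer would, in place of code of your own. Each camera call takes 0.05 s, during which the arm holds its last target. There are 200 camera calls.

## Working session

There is one attempt and no reset: what is moved stays moved. The work goes in short steps, Python scripts to look and compute and a tool call to move; the robot and the scene stay as the last step left them, time stands still between calls to the robot, and variables do not carry over. Pictures are saved under pics/ and viewed, at most 14 in all, crops included, and the job is handed in when it is done.

Besides the shell and the picture viewer there is one more tool, called after "Request:" in YAML: its name, and indented under it one key for each argument. drive_tool: Moves the arm, as the interface text tells. Its arguments: {"type":"object","properties":{"targets":{"type":"array"},"gripper":{"type":"number"}},"required":["targets"]}

```bash
mkdir -p pics; ls
python3 - <<'E'
from plant import r
import cv2
s=r.sense();print(s)
for c in("scene","side"):
    f=r.grab_frame(c);cv2.imwrite(f"pics/{c}0.png",cv2.resize(f["image"],(800,600)));print(c,f["camera_matrix"].tolist(),f["rvec"],f["tvec"])
    for l in("key","holder","chisel1","case","lock_slot","lid_edge","lid_hinge","tray","pocket","tape","oil","tape_measure"):
        try:print(l,[(round(d["confidence"],2),[round(float(x)) for x in d["xy"]]) for d in r.spot_point(c,l)])
        except Exception as e:print(l,e)
E
```

```text
pics
{'time_s': 0.0, 'joints': array([ 1.05699161e+00,  2.87190110e-01,  1.57817240e+00,  3.65341852e-06,
        1.27858924e+00, -1.50017853e-01]), 'joint_vel': array([ 0.00045144, -0.00187436, -0.00050544, -0.00039982,  0.00082211,
       -0.00156442]), 'joint_efforts': array([-2.22393021e-03, -4.05999398e+01, -2.92616522e+01, -2.80541399e-04,
        5.84374677e-03,  7.19847606e-06]), 'tool_pos': array([0.23986322, 0.63030862, 0.2549333 ]), 'tcp_rot': array([ 1.80892485e-01,  9.83502169e-01, -1.11460082e-03, -3.86009918e-04]), 'contact_force': array([-0.27807726, -0.27895924, -0.6439661 ]), 'moment': array([-0.02984756, -0.01282845, -0.01948853]), 'finger_force': 0.0, 'finger_gap': 0.9998181400117986}
scene [[386.572622193325, 0.0, 259.69111894489197], [0.0, 386.572622193325, 191.6559379700876], [0.0, 0.0, 1.0]] [ 1.87587096  1.65743152 -0.65483129] [-0.1225137  -0.39333967  1.50558937]
key [(0.7, [132, 190]), (0.65, [128, 171]), (0.6, [101, 175])]
holder [(0.72, [129, 170]), (0.28, [88, 223])]
chisel1 [(0.69, [323, 194]), (0.53, [263, 165]), (0.46, [307, 161])]
case [(0.91, [228,
[... 182 characters left out ...]
il [(0.56, [88, 223])]
tape_measure [(0.95, [406, 185])]
side [[425.4055474292206, 0.0, 257.3635526537554], [0.0, 425.4055474292206, 191.5477700226607], [0.0, 0.0, 1.0]] [ 2.0232361  -0.50753102  0.26533219] [-0.48167107  0.21772939  1.01259062]
key [(0.52, [273, 310]), (0.5, [301, 337])]
holder [(0.95, [271, 316])]
chisel1 [(0.74, [197, 191]), (0.73, [231, 200]), (0.72, [236, 181])]
case [(0.73, [268, 228]), (0.24, [237, 224])]
lock_slot [(0.7, [239, 222])]
lid_edge [(0.74, [295, 156])]
lid_hinge [(0.65, [291, 208])]
tray [(0.7, [273, 229])]
pocket [(0.59, [248, 207])]
tape [(0.52, [272, 173]), (0.43, [197, 192]), (0.34, [269, 227])]
oil [(0.9, [373, 304])]
tape_measure [(0.62, [213, 159])]
```

View pics/scene0.png

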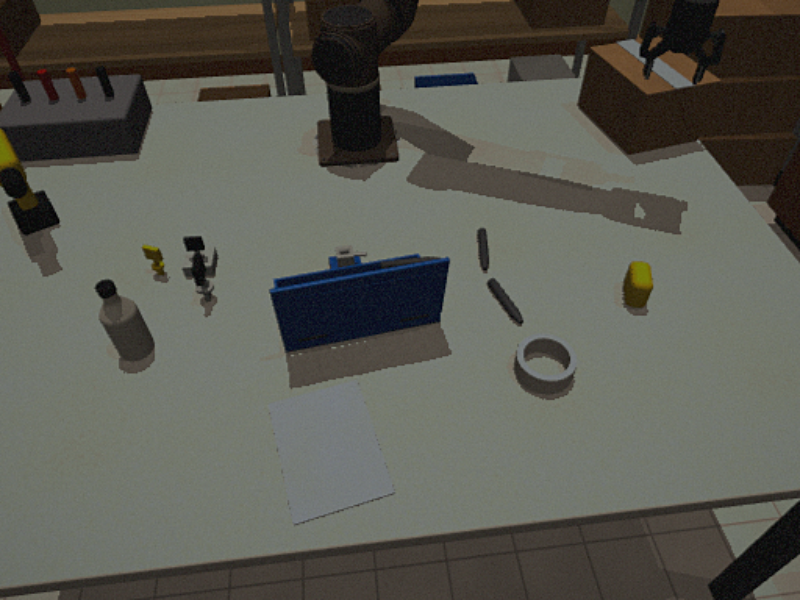

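View pics/side0.png

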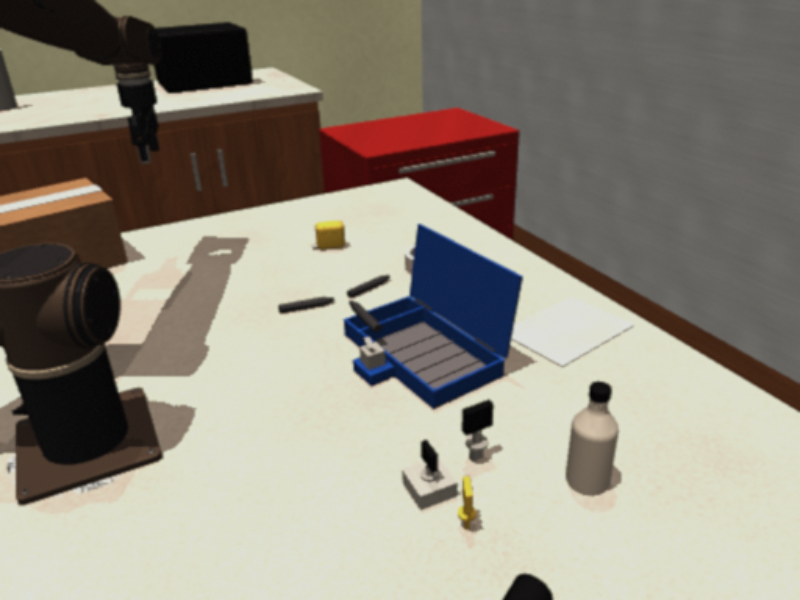

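The scene picture shows two table chisels at (483,250) and (505,300) of 800x600. The third lies on the case's pocket side, at (365,315) in the side picture.

Things that could be taken for the key, in side 800x600 pixels: a black one in the square block at (430,465), a bigger black one on a round stand at (477,430), and a yellow one at (467,505). The smaller black one in the square holder fits the description. I'll check it in a crop while measuring.

```bash
cat > h.py <<'E'
import numpy as np, cv2
from plant import r
from scipy.spatial.transform import Rotation as Ro
def cam(f): return np.array(f["camera_matrix"]),Ro.from_rotvec(np.ravel(f["rvec"])).as_matrix(),np.ravel(f["tvec"])
def proj(f,P): 
    K,R,t=cam(f); c=np.atleast_2d(P)@R.T+t; c=c@K.T; return c[:,:2]/c[:,2:]
def hit(f,uv,z):
    K,R,t=cam(f); C=-R.T@t; d=np.c_[np.atleast_2d(uv),np.ones(len(np.atleast_2d(uv)))]@np.linalg.inv(K).T@R
    return C+d*((z-C[2])/d[:,2])[:,None]
def axis(mask,f,z):
    "centre, yaw, length, width of a mask's outline on plane z"
    v,u=np.nonzero(mask); P=hit(f,np.c_[u,v],z)[:,:2]
    (c,(w,h),a)=cv2.minAreaRect((P*1000).astype(np.float32))
    m=P.mean(0); e,V=np.linalg.eigh(np.cov((P-m).T)); d=V[:,1]
    return np.round(c,1),round(np.degrees(np.arctan2(d[1],d[0])),1),round(max(w,h)),round(min(w,h))
def yaw():
    q=Ro.from_quat(r.sense()["tcp_rot"]).as_matrix(); return np.degrees(np.arctan2(q[1,1],q[0,1]))
def go(x,y,z,jaw=None):
    "mm world target of TCP, jaw = direction of tool y in deg; prints translation in tool axes, then turn"
    s=r.sense(); R=Ro.from_quat(s["tcp_rot"]).as_matrix(); p=s["tool_pos"]*1000
    d=R.T@(np.array([x,y,z])-p); t=0
    if jaw is not None: t=-((jaw-yaw()+90)%180-90)
    print("at",p.round(1),"yaw",round(yaw(),1),"shift",d.round(1),"turn(+tool z)",round(t,1),"j6",r.sense()["joints"][5].round(2))
E
python3 - <<'E'
from h import *
fs={c:r.grab_frame(c) for c in("scene","side")}
Z=dict(key=.006,holder=0,case=0,lock_slot=.052,lid_hinge=.0365,tray=.004,pocket=.004,chisel1=.009,oil=0,tape=0,tape_measure=0)
for c in fs:
    for l,z in Z.items():
        for d in r.spot_point(c,l): print(c,l,round(d["confidence"],2),(hit(fs[c],d["xy"],z)[0,:2]*1000).round())
    for d in r.trace(c,"chisel1"): print(c,"tr",round(d["confidence"],2),np.round(d["rect"]),axis(d["pixels"],fs[c],.009),axis(d["pixels"],fs[c],.045))
i=fs["side"]["image"][230:350,230:350]; cv2.imwrite("pics/keys.png",cv2.resize(i,(600,600),interpolation=2))
E
```

```text
scene key 0.71 [ 418. -335.]
scene key 0.49 [ 510. -318.]
scene key 0.45 [ 431. -419.]
scene holder 0.72 [ 398. -340.]
scene case 0.55 [558. -38.]
scene lock_slot 0.71 [455. -52.]
scene lid_hinge 0.83 [628. -37.]
scene chisel1 0.77 [576. 236.]
scene chisel1 0.58 [460.  80.]
scene oil 0.84 [ 606. -425.]
scene oil 0.45 [443.  84.]
scene tape 0.86 [745. 265.]
scene tape_measure 0.91 [591. 486.]
scene tr 0.74 [323. 192.  27.  29.] (array([580. , 236.8]), np.float64(-164.1), 122, 22) (array([612.3, 224.8]), np.float64(-164.1), 116, 21)
scene tr 0.66 [310. 161.  11.  23.] (array([432.4, 226.7]), np.float64(171.7), 108, 18) (array([471.1, 215.2]), np.float64(171.7), 104, 17)
side key 0.76 [ 421. -419.]
side key 0.65 [ 412. -334.]
side key 0.62 [ 496. -316.]
side key 0.26 [577. 452.]
side holder 0.69 [883. 330.]
side holder 0.66 [ 405. -342.]
side holder 0.42 [565. -65.]
side case 0.65 [559. -43.]
side lock_slot 0.79 [451. -56.]
side lid_hinge 0.74 [636. -24.]
side tray 0.57 [558. -67.]
side pocket 0.78 [540.  85.]
side pocket 0.58 [858. 300.]
side chisel1 0.69 [585. 233.]
side chisel1 0.61 [434. 222.]
side chisel1 0.46 [518. 142.]
side oil 0.59 [ 613. -420.]
side tape 0.63 [724. 256.]
side tape 0.62 [531. 164.]
side tape 0.41 [ 402. -338.]
side tape_measure 0.79 [588. 463.]
side tr 0.57 [194. 195.  31.  14.] (array([438.6, 229.3]), np.float64(170.8), 114, 43) (array([419.3, 166.3]), np.float64(170.8), 108, 41)
side tr 0.52 [233. 187.  30.  14.] (array([578.3, 239.6]), np.float64(-159.8), 115, 31) (array([551.3, 176.1]), np.float64(-159.8), 109, 29)
side tr 0.49 [233. 202.  17.  21.] (array([521., 124.]), np.float64(89.2), 132, 28) (array([497.1,  66.8]), np.float64(89.2), 124, 27)
```

View pics/keys.png

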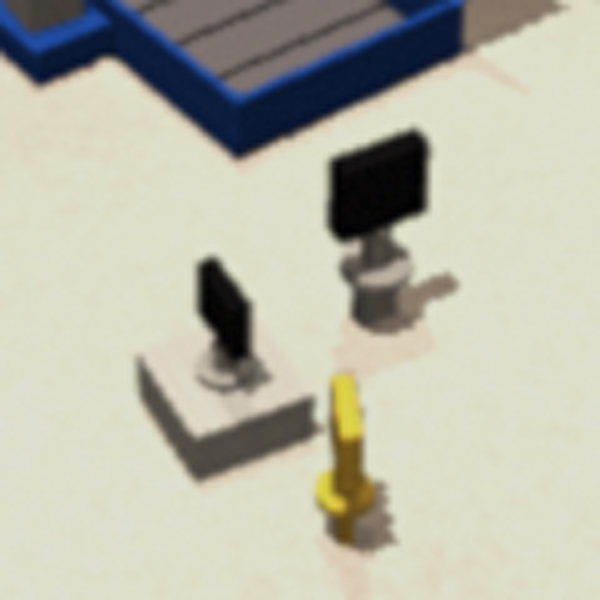

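The crop shows the smaller black key in the square holder at (225,330), the larger black one on a round foot at (380,220), and the yellow one at (345,450). I choose the one in the holder, at about (405,-340) mm. The two black ones' sizes and the holder match the description.

Now I'll look from above the chisels.

Request:
drive_tool:
  targets: [-29,-22,-7,0,-29,-22,-7,0,-29,-22,-7,0,-29,-22,-7,0,-29,-22,-7,0,-29,-22,-7,0,-29,-22,-7,0]
  gripper: 60

```text
time_s: 3.18
tool_pos: [0.3756, 0.4131, 0.3059]
tcp_rot: [0.181, 0.984, 0.0, 0.0]
contact_force: [0.8, -0.2, 0.9]
finger_gap: 0.601
finger_force: 0.0
```

Request:
drive_tool:
  targets: [-29,-22,-7,0,-29,-22,-7,0,-29,-22,-7,0,-29,-22,-7,0,-29,-22,-7,0,-29,-22,-7,0,-29,-22,-7,0,0,0,0,0]

```text
time_s: 3.85
tool_pos: [0.5131, 0.1938, 0.3561]
tcp_rot: [0.184, 0.983, -0.001, 0.002]
contact_force: [0.5, 1.1, 0.4]
finger_gap: 0.595
finger_force: 0.0
```

```bash
cat > look.py <<'E'
from h import *
import sys
f=r.grab_frame("wrist"); cv2.imwrite(f"pics/{sys.argv[1]}.png",cv2.resize(f["image"],(800,600)))
for d in r.trace("wrist","chisel1"): print("tr",round(d["confidence"],2),np.round(d["rect"]),axis(d["pixels"],f,.009),"z45",axis(d["pixels"],f,.045))
for l,z in dict(chisel1=.009,case=0,lock_slot=.052,lid_hinge=.0365,tray=.004,pocket=.004,holder=0,key=.006).items():
    for d in r.spot_point("wrist",l): print(l,round(d["confidence"],2),np.round(d["xy"]),(hit(f,d["xy"],z)[0,:2]*1000).round())
print(yaw(),r.sense()["tool_pos"])
E
python3 look.py w1
```

```text
tr 0.87 [180. 179.  69.  32.] (array([501.3,  58.2]), np.float64(91.8), 128, 22) z45 (array([497.4,  70.6]), np.float64(91.8), 118, 20)
tr 0.77 [255. 101.  25.  75.] (array([436.8, 227.8]), np.float64(171.6), 116, 20) z45 (array([437.9, 227.1]), np.float64(171.6), 107, 19)
tr 0.59 [294. 181.  43.  54.] (array([582.6, 239.1]), np.float64(-163.9), 114, 20) z45 (array([572.4, 237.4]), np.float64(-163.9), 105, 18)
tr 0.58 [106. 180.  40.  24.] (array([456.9, -63.4]), np.float64(83.5), 63, 35) z45 (array([456.5, -41.6]), np.float64(83.5), 58, 32)
tr 0.51 [141. 249. 188. 203.] (array([604.4, -72.7]), np.float64(71.0), 370, 340) z45 (array([592.5, -50.1]), np.float64(71.0), 341, 314)
chisel1 0.86 [255. 103.] [436. 221.]
chisel1 0.75 [182. 177.] [504.  59.]
chisel1 0.71 [293. 181.] [579. 235.]
case 0.95 [146. 220.] [553. -38.]
case 0.72 [181. 175.] [500.  57.]
lock_slot 0.78 [102. 183.] [462. -47.]
lid_hinge 0.74 [336. 252.] [720. 263.]
tray 0.95 [136. 226.] [557. -58.]
pocket 0.78 [201. 194.] [544.  76.]
key 0.38 [  0. 242.] [ 493. -306.]
69.24962895348793 [0.50945927 0.19939515 0.3541454 ]
```

View pics/w1.png

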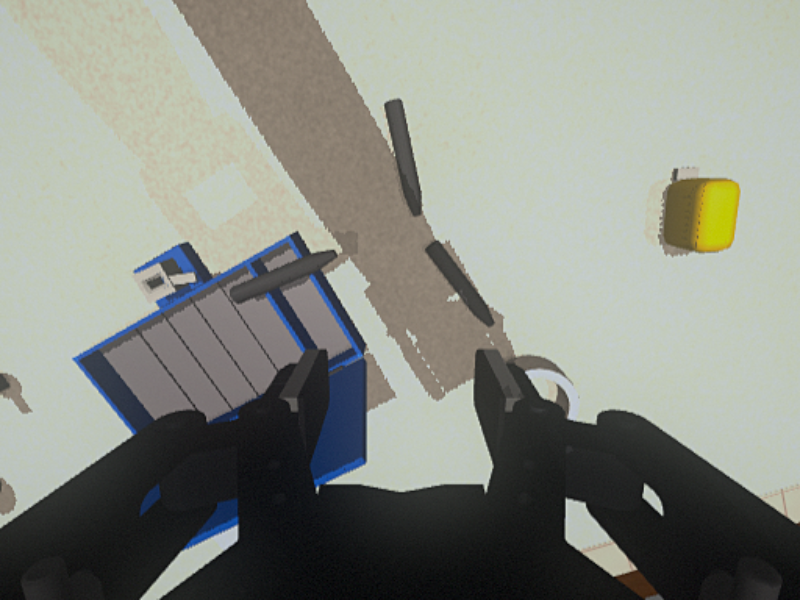

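The wrist view shows two table chisels at (403,157) and (462,283), chisel5 at (283,277) across the partition, and rim corners at (292,234), (75,358) and (363,354). The lock plate is at (155,283) with the key slot visible.

```bash
cat >> h.py <<'E'
from scipy.optimize import least_squares
def fitcase(f,uv,P):
    def T(q): 
        a=q[2]; return np.c_[q[0]+P[:,0]*np.cos(a)-P[:,1]*np.sin(a),q[1]+P[:,0]*np.sin(a)+P[:,1]*np.cos(a),P[:,2]]/1000
    s=least_squares(lambda q:(proj(f,T(q))-uv).ravel(),[558,-40,.13],x_scale=[100,100,1])
    print("case",s.x[:2].round(1),np.degrees(s.x[2]).round(2),"res",s.fun.round(1)); return s.x
E
python3 - <<'E'
from h import *
f=r.grab_frame("wrist")
q=fitcase(f,np.array([[292,234],[75,358],[363,354],[155,283]])*.64,np.array([[-75,140.5,36],[-75,-140.5,36],[75,140.5,36],[-99,0,52.]]))
go(582,238,120,106)
E
```

```text
case [552.1 -27.2] 8.12 res [-0.5 -0.4 -1.5  0.5  1.9  0.7  0.1 -0.3]
at [509.6 199.2 354.2] yaw 69.2 shift [-54.   61.9 234.2] turn(+tool z) -36.8 j6 -1.02
```

Request:
drive_tool:
  targets: [-7,8,29,0,-7,8,29,0,-7,8,29,0,-7,8,29,0,-7,8,29,0,-7,8,29,0,-6,7,30,0,-6,7,30,0]

```text
time_s: 5.07
tool_pos: [0.5828, 0.2379, 0.119]
tcp_rot: [0.181, 0.984, 0.0, 0.0]
contact_force: [-0.3, 0.1, 0.2]
finger_gap: 0.599
finger_force: 0.0
```

Request:
drive_tool:
  targets: [0,0,0,-6.2,0,0,0,-6.1,0,0,0,-6.1,0,0,0,-6.1,0,0,0,-6.1,0,0,0,-6.2,0,0,0,0]

```text
time_s: 5.65
tool_pos: [0.5824, 0.2376, 0.1202]
tcp_rot: [-0.14, 0.99, -0.0, -0.0]
contact_force: [-0.0, -1.0, 0.5]
finger_gap: 0.603
finger_force: 0.0
```

Run:
```python
from h import *
f=r.grab_frame("wrist"); cv2.imwrite("pics/w2.png",cv2.resize(f["image"],(800,600)))
for d in r.trace("wrist","chisel1"): print("tr",round(d["confidence"],2),np.round(d["rect"]),axis(d["pixels"],f,.009))
go(582,238,29,106)
```

```text
tr 0.75 [258. 192.  22. 131.] (array([584.1, 238.6]), np.float64(-163.5), 116, 18)
tr 0.68 [284.  41.  51.  82.] (array([461.9, 223.9]), np.float64(170.5), 65, 19)
tr 0.67 [ 66.  21. 131.  43.] (array([492.3,  67.6]), np.float64(94.4), 96, 23)
at [582.4 237.5 120.3] yaw 105.8 shift [ 0.3  0.6 91.3] turn(+tool z) -0.2 j6 -1.62
```

Request:
drive_tool:
  targets: [-2,0,25,0,0,0,25,0,0,0,20,0,0,0,12,0,0,0,9,0,0,0,0,0]

```text
time_s: 6.25
tool_pos: [0.5832, 0.2375, 0.0273]
tcp_rot: [-0.138, 0.99, -0.0, -0.002]
contact_force: [-0.1, 0.2, 0.1]
finger_gap: 0.604
finger_force: 0.0
```

Request:
drive_tool:
  targets: [0,0,0,0,0,0,0,0,0,0,0,0,0,0,0,0,0,0,0,0,0,0,0,0,0,0,0,0,0,0,0,0]
  gripper: 0

```text
time_s: 6.92
tool_pos: [0.5857, 0.2382, 0.0313]
tcp_rot: [-0.139, 0.99, 0.0, 0.002]
contact_force: [-0.6, 1.0, 5.1]
finger_gap: 0.186
finger_force: 60.1
```

Request:
drive_tool:
  targets: [0,0,-15,0,0,0,-30,0,0,0,-40,0,0,0,-40,0,0,0,-40,0,0,0,-40,0,0,0,-40,0,0,0,0,0]

```text
time_s: 7.58
tool_pos: [0.5878, 0.2386, 0.286]
tcp_rot: [-0.139, 0.99, 0.001, 0.009]
contact_force: [1.2, 0.1, -0.3]
finger_gap: 0.188
finger_force: 59.1
```

Run:
```python
from h import *
s=r.sense();print(s["finger_gap"],s["finger_force"],s["contact_force"])
go(500,20,330,98)
```

```text
0.18845843569294207 59.08931862562895 [ 1.22330609  0.09562371 -0.27337628]
at [587.8 238.6 286. ] yaw 106.0 shift [ 143.7 -186.1  -46.4] turn(+tool z) 8.0 j6 -1.62
```

Request:
drive_tool:
  targets: [17,-29,-9,0,17,-29,-9,0,17,-29,-9,0,17,-29,-9,0,17,-29,-9,0,17,-29,-9,0,17,-29,-9,0,17,-29,-9,0]

```text
time_s: 8.25
tool_pos: [0.5159, -0.0239, 0.3454]
tcp_rot: [-0.139, 0.99, 0.0, -0.001]
contact_force: [0.7, -0.2, -2.8]
finger_gap: 0.188
finger_force: 59.2
```

Request:
drive_tool:
  targets: [0,0,0,4,0,0,0,4,0,0,0,0,0,0,0,0]

```text
time_s: 8.58
tool_pos: [0.5168, -0.0227, 0.3452]
tcp_rot: [-0.07, 0.998, 0.0, -0.001]
contact_force: [0.2, 0.0, -3.4]
finger_gap: 0.185
finger_force: 59.3
```

```bash
python3 look.py w3
```

```text
tr 0.78 [419. 126.  39.  72.] (array([436. , 226.5]), np.float64(171.8), 117, 25) z45 (array([437.2, 206. ]), np.float64(171.8), 108, 23)
tr 0.77 [256. 219.  39. 188.] (array([644.5,  -4.4]), np.float64(-172.0), 353, 62) z45 (array([629.2,  -6.6]), np.float64(-172.0), 325, 57)
tr 0.76 [320. 155.  76.  18.] (array([501.5,  81.7]), np.float64(91.4), 127, 22) z45 (array([497.5,  72.7]), np.float64(91.4), 117, 20)
chisel1 0.88 [416. 127.] [435. 224.]
chisel1 0.78 [318. 157.] [504.  79.]
chisel1 0.6 [258. 235.] [655.  -1.]
chisel1 0.39 [ 16. 175.] [ 605. -417.]
case 0.73 [256. 233.] [656.  -3.]
case 0.56 [245. 174.] [551. -37.]
lock_slot 0.89 [243. 116.] [455. -51.]
tray 0.81 [227. 179.] [562. -66.]
pocket 0.77 [307. 178.] [541.  69.]
holder 0.8 [67. 57.] [ 408. -332.]
key 0.92 [ 77. 117.] [ 495. -315.]
key 0.66 [15. 58.] [ 421. -405.]
key 0.63 [60. 57.] [ 409. -337.]
97.98489237413155 [ 0.5174817  -0.02249524  0.34628915]
```

View pics/w3.png

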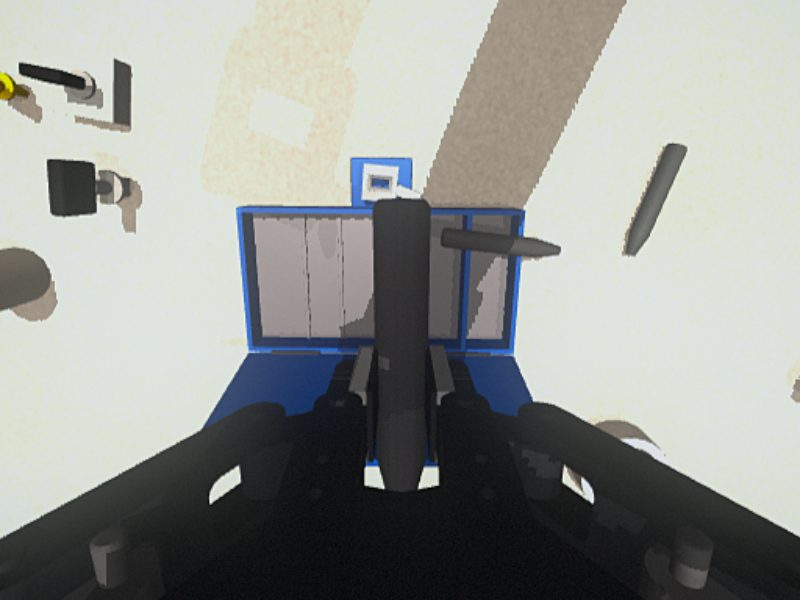

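The view shows rim corners at (237,208), (524,209), (515,355) and (249,352), and the lock slot at (380,183), with its long side along case y. The chisel is held well along case x. Chisel5 and chisel B are unmoved.

Run:
```python
from h import *
f=r.grab_frame("wrist")
q=fitcase(f,np.array([[237,208],[524,209],[515,355],[249,352],[380,183]])*.64,np.array([[-75,-140.5,36],[-75,140.5,36],[75,140.5,36],[75,-140.5,36],[-99,0,52.]]))
a=q[2]; W=lambda x,y:(q[0]+x*np.cos(a)-y*np.sin(a),q[1]+x*np.sin(a)+y*np.cos(a))
for n,p in dict(Lm76=(0,-101.5),Lm38=(0,-63.5),L0=(0,-25.5),L38=(0,12.5),lock=(-99,0),hinge=(75,0),part=(0,87)).items(): print(n,np.round(W(*p),1))
go(*W(0,-101.5),100,np.degrees(a)+90)
```

```text
case [557.  -36.6] 7.66 res [-0.5  0.   0.9  0.5 -0.7 -1.1  0.2 -0.  -0.   0.4]
Lm76 [ 570.6 -137.2]
Lm38 [565.5 -99.5]
L0 [560.4 -61.9]
L38 [555.4 -24.2]
lock [458.9 -49.8]
hinge [631.4 -26.6]
part [545.4  49.6]
at [517.5 -22.5 346.3] yaw 98.0 shift [ -36.7 -120.9  246.3] turn(+tool z) 0.3 j6 -1.95
```

Request:
drive_tool:
  targets: [-5,-15,31,0,-5,-15,31,0,-5,-15,31,0,-5,-15,31,0,-5,-15,31,0,-4,-15,31,0,-4,-15,30,0,-4,-16,30,0]

```text
time_s: 9.8
tool_pos: [0.5712, -0.138, 0.0989]
tcp_rot: [-0.07, 0.998, -0.0, 0.0]
contact_force: [0.1, -0.2, -2.4]
finger_gap: 0.185
finger_force: 59.3
```

Request:
drive_tool:
  targets: [0,0,0,0.3,0,0,0,0]

```text
time_s: 9.97
tool_pos: [0.5695, -0.1373, 0.0979]
tcp_rot: [-0.066, 0.998, 0.001, -0.002]
contact_force: [-0.4, 0.4, -2.8]
finger_gap: 0.185
finger_force: 59.4
```

Run:
```python
from h import *
go(570.6,-137.2,36,97.7)
f=r.grab_frame("wrist"); cv2.imwrite("pics/w4.png",cv2.resize(f["image"],(800,600)))
```

```text
at [ 569.5 -137.3   97.9] yaw 97.6 shift [-1.4 -0.3 61.9] turn(+tool z) -0.1 j6 -2.11
```

View pics/w4.png

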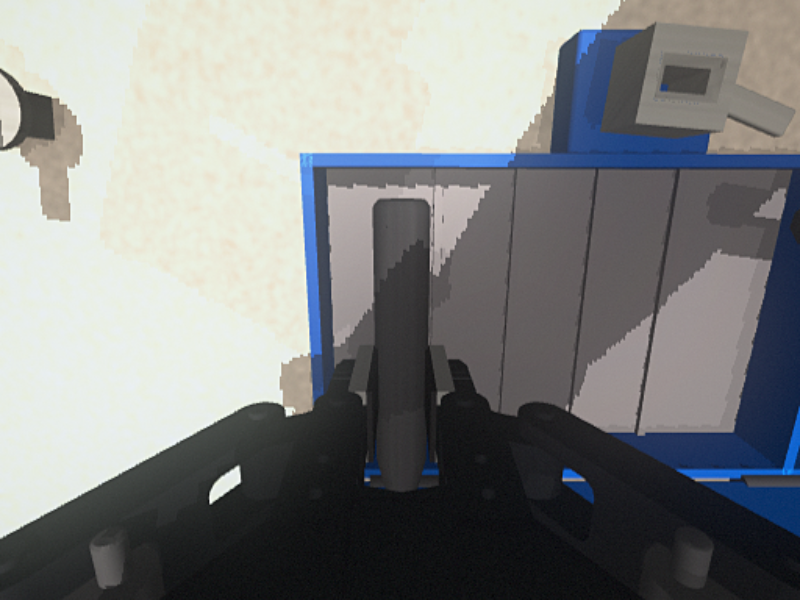

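The view shows the chisel over the first lane (x 402), parallel to the ribs, its tail at row 200, clear inside the rim. I'll lower it.

Request:
drive_tool:
  targets: [-1,0,20,0,0,0,18,0,0,0,12,0,0,0,7,0,0,0,4,0,0,0,2,0,0,0,0,0]

```text
time_s: 10.6
tool_pos: [0.5723, -0.1372, 0.038]
tcp_rot: [-0.067, 0.998, -0.0, 0.001]
contact_force: [-0.3, -0.4, -2.3]
finger_gap: 0.187
finger_force: 59.4
```

Request:
drive_tool:
  targets: [0,0,0,0,0,0,0,0,0,0,0,0,0,0,0,0,0,0,0,0]
  gripper: 34

```text
time_s: 11.02
tool_pos: [0.5723, -0.1375, 0.038]
tcp_rot: [-0.067, 0.998, -0.0, 0.001]
contact_force: [-0.1, 0.9, 1.2]
finger_gap: 0.336
finger_force: 0.0
```

Request:
drive_tool:
  targets: [0,0,-15,0,0,0,-25,0,0,0,-40,0,0,0,-40,0,0,0,-40,0,0,0,-40,0,0,0,-30,0,0,0,0,0]

```text
time_s: 11.68
tool_pos: [0.5752, -0.1386, 0.2772]
tcp_rot: [-0.067, 0.998, -0.004, 0.007]
contact_force: [0.1, -1.1, 0.6]
finger_gap: 0.34
finger_force: 0.0
```

Run:
```python
from h import *
f=r.grab_frame("wrist"); cv2.imwrite("pics/w5.png",cv2.resize(f["image"],(800,600)))
for d in r.trace("wrist","chisel1"): print("tr",round(d["confidence"],2),np.round(d["rect"]),axis(d["pixels"],f,.013),"z45",axis(d["pixels"],f,.045))
go(497.5,72,260,1.6)
```

```text
tr 0.78 [437. 124.  97.  22.] (array([496.4,  92.1]), np.float64(91.5), 131, 19) z45 (array([497.3,  72. ]), np.float64(91.5), 120, 18)
tr 0.75 [259. 155.  14.  85.] (array([ 570.3, -137.4]), np.float64(-172.4), 114, 19) z45 (array([ 565.1, -138.2]), np.float64(-172.4), 105, 17)
tr 0.53 [365. 182. 295. 251.] (array([603.9,  39.5]), np.float64(67.0), 474, 365) z45 (array([595.9,  23.8]), np.float64(67.0), 434, 335)
at [ 572.5 -137.5  269.7] yaw 97.7 shift [ 46.5 217.7   9. ] turn(+tool z) -83.9 j6 -2.11
```

Request:
drive_tool:
  targets: [6,27,1,0,6,27,1,0,6,27,1,0,6,27,1,0,6,27,1,0,6,27,1,0,5,28,1,0,5,28,1,0]
  gripper: 50

```text
time_s: 12.45
tool_pos: [0.4953, 0.0739, 0.2565]
tcp_rot: [-0.067, 0.998, 0.0, -0.002]
contact_force: [0.1, 0.3, 0.1]
finger_gap: 0.502
finger_force: 0.0
```

Request:
drive_tool:
  targets: [0,0,0,7,0,0,0,7,0,0,0,7,0,0,0,7,0,0,0,7,0,0,0,7,0,0,0,7,0,0,0,0]

```text
time_s: 13.12
tool_pos: [0.496, 0.0728, 0.2567]
tcp_rot: [0.354, 0.935, -0.001, -0.002]
contact_force: [0.4, -0.4, -0.3]
finger_gap: 0.492
finger_force: 0.0
```

Request:
drive_tool:
  targets: [0,0,18,7,0,0,20,7,0,0,20,7,0,0,20,7,0,0,20,7,0,0,20,7,0,0,0,5,0,0,0,0]

```text
time_s: 13.78
tool_pos: [0.4949, 0.0728, 0.138]
tcp_rot: [0.696, 0.718, -0.002, -0.003]
contact_force: [0.5, 0.1, -0.2]
finger_gap: 0.499
finger_force: 0.0
```

Run:
```python
from h import *
f=r.grab_frame("wrist")
for d in r.trace("wrist","chisel1"): print("tr",round(d["confidence"],2),np.round(d["rect"]),axis(d["pixels"],f,.045))
go(497.4,72,64,1.5)
```

```text
tr 0.86 [203.  11. 115.  21.] (array([455.8, 206.2]), np.float64(178.1), 76, 10)
tr 0.8 [260. 199.  25. 142.] (array([497.3,  69.9]), np.float64(91.5), 120, 18)
tr 0.43 [220. 300.  24.  22.] (array([463.2, -20.3]), np.float64(-160.5), 22, 18)
at [496.7  72.7 140.5] yaw 1.9 shift [-0.7  0.8 76.5] turn(+tool z) 0.4 j6 -0.09
```

Request:
drive_tool:
  targets: [-2,1,25,0,0,0,25,0,0,0,15,0,0,0,8,0,0,0,4,0,0,0,0,0]

```text
time_s: 14.38
tool_pos: [0.4983, 0.0707, 0.0642]
tcp_rot: [0.696, 0.718, -0.0, -0.0]
contact_force: [0.7, 0.2, 0.3]
finger_gap: 0.501
finger_force: 0.0
```

Request:
drive_tool:
  targets: [0,0,0,0,0,0,0,0,0,0,0,0,0,0,0,0,0,0,0,0,0,0,0,0,0,0,0,0,0,0,0,0]
  gripper: 0

```text
time_s: 15.05
tool_pos: [0.4994, 0.0707, 0.0659]
tcp_rot: [0.697, 0.717, 0.001, 0.001]
contact_force: [-1.5, 0.0, 6.4]
finger_gap: 0.187
finger_force: 60.2
```

Request:
drive_tool:
  targets: [0,0,-10,0,0,0,-25,0,0,0,-30,0,0,0,-35,0,0,0,-35,0,0,0,-35,0,0,0,0,0]

```text
time_s: 15.63
tool_pos: [0.502, 0.0706, 0.2432]
tcp_rot: [0.697, 0.717, 0.005, 0.006]
contact_force: [1.8, 0.1, -0.3]
finger_gap: 0.188
finger_force: 59.4
```

Run:
```python
from h import *
s=r.sense();print(s["finger_gap"],s["finger_force"],s["contact_force"])
f=r.grab_frame("wrist");
for d in r.trace("wrist","chisel1"): print("tr",round(d["confidence"],2),np.round(d["rect"]),axis(d["pixels"],f,.213))
go(560.4,-61.9,250,97.7)
```

```text
0.1877287296584715 59.38786164857447 [ 1.76155961  0.0874248  -0.34257539]
tr 0.8 [257. 222.  34. 182.] (array([502.4,  71.9]), np.float64(91.6), 114, 20)
tr 0.67 [195.  29. 105.  33.] (array([471.9, 174.7]), np.float64(171.6), 49, 8)
tr 0.56 [275. 306.   6.  11.] (array([516.2,  21.1]), np.float64(70.5), 6, 4)
at [498.8  70.7 236.3] yaw 1.7 shift [-134.4   57.7  -13.4] turn(+tool z) 84.0 j6 -0.09
```

Request:
drive_tool:
  targets: [-17,7,-2,0,-17,7,-2,0,-17,7,-2,0,-17,7,-2,0,-17,7,-2,0,-17,7,-2,0,-16,8,-1,0,-16,8,0,0]

```text
time_s: 16.4
tool_pos: [0.5597, -0.0623, 0.2453]
tcp_rot: [0.697, 0.717, -0.001, -0.002]
contact_force: [0.3, 0.1, -1.5]
finger_gap: 0.188
finger_force: 59.3
```

Request:
drive_tool:
  targets: [0,0,0,7,0,0,0,7,0,0,0,7,0,0,0,7,0,0,0,7,0,0,0,7,0,0,0,7,0,0,0,0]

```text
time_s: 17.07
tool_pos: [0.5598, -0.0617, 0.2459]
tcp_rot: [0.932, 0.363, -0.001, -0.001]
contact_force: [-0.5, 0.3, -1.9]
finger_gap: 0.185
finger_force: 59.3
```

Request:
drive_tool:
  targets: [0,0,25,7,0,0,28,7,0,0,28,7,0,0,28,7,0,0,25,7,0,0,0,0]

```text
time_s: 17.57
tool_pos: [0.5556, -0.0605, 0.1064]
tcp_rot: [0.998, 0.067, -0.006, -0.002]
contact_force: [-1.5, 0.8, -2.3]
finger_gap: 0.188
finger_force: 59.3
```

Run:
```python
from h import *
f=r.grab_frame("wrist"); go(560.4,-61.9,37,97.7)
z=r.sense()["tool_pos"][2]-.022
for d in r.trace("wrist","chisel1"): print("tr",round(d["confidence"],2),np.round(d["rect"]),axis(d["pixels"],f,z))
```

```text
at [557.4 -60.9 109.4] yaw -82.1 shift [ 3.4  1.7 72.4] turn(+tool z) 0.2 j6 1.14
tr 0.91 [358. 190.  35. 143.] (array([ 588.2, -107.2]), np.float64(-172.0), 74, 13)
tr 0.76 [257. 222.  35. 183.] (array([561.5, -59.6]), np.float64(-172.3), 105, 18)
```

Run:
```python
from h import *
f=r.grab_frame("wrist"); K,R,t=cam(f); print(-R.T@t); go(560.4,-61.9,37,97.7)
z=r.sense()["tool_pos"][2]-.022
for c in("side","scene"):
    g=r.grab_frame(c)
    for d in r.spot_point(c,"lid_edge"): print(c,d["confidence"],d["xy"])
    # predicted edge for angles
    a=np.radians(7.66)
    for th in(1.6,1.7,1.8):
        x=75-150*np.cos(th)-4*np.sin(th)*-1; zz=36.5+150*np.sin(th)+4*np.cos(th); print(th,round(x),round(zz),proj(g,[(557+x*np.cos(a))/1e3,(-36.6+x*np.sin(a))/1e3,zz/1e3]).round())
```

```text
[ 0.62510185 -0.05243247  0.22888834]
at [560.7 -61.8 114. ] yaw -82.1 shift [-0.4  0.  77. ] turn(+tool z) 0.2 j6 1.14
side 0.92 [296.8, 158.8]
1.6 83 186 [[292. 159.]]
1.7 98 185 [[296. 158.]]
1.8 113 182 [[300. 157.]]
scene 0.93 [230.9, 175.3]
1.6 83 186 [[231. 170.]]
1.7 98 185 [[232. 174.]]
1.8 113 182 [[233. 179.]]
```

The wrist camera sits on the lid side in this orientation, so I'll turn half round before lowering.

Request:
drive_tool:
  targets: [0,0,0,-7,0,0,0,-7,0,0,0,-7,0,0,0,-7,0,0,0,-7,0,0,0,-7,0,0,0,-7,0,0,0,-7]

```text
time_s: 18.58
tool_pos: [0.5609, -0.0617, 0.1149]
tcp_rot: [0.848, 0.531, 0.001, 0.001]
contact_force: [0.0, -0.8, -1.5]
finger_gap: 0.188
finger_force: 59.3
```

Request:
drive_tool:
  targets: [0,0,0,-7,0,0,0,-7,0,0,0,-7,0,0,0,-7,0,0,0,-7,0,0,0,-7,0,0,0,-7,0,0,0,-7]

```text
time_s: 19.25
tool_pos: [0.5609, -0.0617, 0.1149]
tcp_rot: [0.499, 0.866, 0.0, 0.001]
contact_force: [-0.3, -0.1, -0.9]
finger_gap: 0.187
finger_force: 59.3
```

Request:
drive_tool:
  targets: [0,0,0,-7,0,0,0,-7,0,0,0,-7,0,0,0,-7,0,0,0,-7,0,0,0,-7,0,0,0,-7,0,0,0,-7]

```text
time_s: 19.92
tool_pos: [0.5609, -0.0617, 0.1149]
tcp_rot: [0.034, 0.999, -0.0, 0.001]
contact_force: [-0.6, 0.0, -1.7]
finger_gap: 0.187
finger_force: 59.3
```

Request:
drive_tool:
  targets: [0,0,0,-6,0,0,0,-6,0,0,0,0,0,0,0,0]

```text
time_s: 20.25
tool_pos: [0.5607, -0.0617, 0.1145]
tcp_rot: [-0.066, 0.998, -0.0, 0.001]
contact_force: [0.8, 0.5, -1.7]
finger_gap: 0.19
finger_force: 59.3
```

Run:
```python
from h import *
f=r.grab_frame("wrist"); go(560.4,-61.9,37,97.7)
z=r.sense()["tool_pos"][2]-.022
for d in r.trace("wrist","chisel1"): print("tr",round(d["confidence"],2),np.round(d["rect"]),axis(d["pixels"],f,z))
```

```text
at [560.5 -61.7 114.2] yaw 97.5 shift [ 0.3 -0.2 77.2] turn(+tool z) -0.2 j6 -1.99
tr 0.66 [258. 224.  37. 182.] (array([555.6, -62.2]), np.float64(-172.5), 107, 19)
tr 0.61 [162. 191.  33. 135.] (array([ 542.2, -113.2]), np.float64(-172.6), 72, 13)
```

Request:
drive_tool:
  targets: [0,0,25,0,0,0,20,0,0,0,15,0,0,0,9,0,0,0,5,0,0,0,3,0,0,0,0,0]

```text
time_s: 20.93
tool_pos: [0.5603, -0.0616, 0.0364]
tcp_rot: [-0.067, 0.998, -0.0, 0.0]
contact_force: [0.1, -0.8, -1.6]
finger_gap: 0.187
finger_force: 59.3
```

Request:
drive_tool:
  targets: [0,0,0,0,0,0,0,0,0,0,0,0,0,0,0,0,0,0,0,0]
  gripper: 34

```text
time_s: 21.35
tool_pos: [0.5606, -0.0617, 0.037]
tcp_rot: [-0.067, 0.998, -0.0, 0.001]
contact_force: [-0.2, 0.1, 0.4]
finger_gap: 0.342
finger_force: 0.0
```

Request:
drive_tool:
  targets: [0,0,-15,0,0,0,-25,0,0,0,-40,0,0,0,-40,0,0,0,-40,0,0,0,-40,0,0,0,-20,0,0,0,0,0]

```text
time_s: 22.02
tool_pos: [0.5631, -0.0623, 0.2643]
tcp_rot: [-0.067, 0.998, -0.002, 0.006]
contact_force: [0.4, 0.3, 0.0]
finger_gap: 0.342
finger_force: 0.0
```

Run:
```python
from h import *
f=r.grab_frame("wrist"); cv2.imwrite("pics/w5.png",cv2.resize(f["image"],(800,600)))
for d in r.trace("wrist","chisel1"): print("tr",round(d["confidence"],2),np.round(d["rect"]),axis(d["pixels"],f,.013))
go(437,227.5,180,81.7)
```

```text
tr 0.72 [490.  96.  40.  92.] (array([440.6, 224.3]), np.float64(174.5), 108, 23)
tr 0.67 [201. 158.  19.  89.] (array([ 570.4, -137.6]), np.float64(-172.4), 117, 22)
tr 0.56 [260. 159.  12.  80.] (array([560.1, -61.9]), np.float64(-172.9), 114, 18)
at [560.4 -61.6 257.6] yaw 97.7 shift [ 84.  303.1  77.1] turn(+tool z) 16.0 j6 -1.99
```

View pics/w5.png

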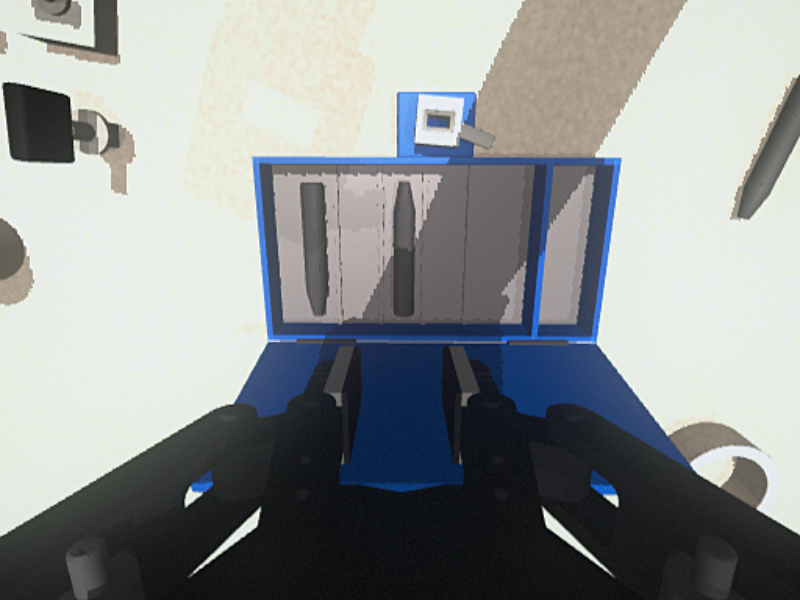

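Both packed chisels lie in their lanes at columns 313 and 404. The lock slot is at (440,122). Next is the last table chisel.

Request:
drive_tool:
  targets: [9,34,8,0,9,34,8,0,9,34,8,0,9,34,8,0,9,34,8,0,9,34,8,0,9,34,8,0,9,34,8,0]
  gripper: 60

```text
time_s: 22.78
tool_pos: [0.45, 0.1995, 0.1894]
tcp_rot: [-0.067, 0.998, -0.0, -0.002]
contact_force: [0.5, -0.4, -0.2]
finger_gap: 0.6
finger_force: 0.0
```

Request:
drive_tool:
  targets: [12,31,13,0,0,0,0,6,0,0,0,6,0,0,0,4,0,0,0,0]

```text
time_s: 23.2
tool_pos: [0.4347, 0.2274, 0.1767]
tcp_rot: [0.073, 0.997, -0.001, -0.002]
contact_force: [0.5, -0.5, -0.1]
finger_gap: 0.601
finger_force: 0.0
```

Run:
```python
from h import *
f=r.grab_frame("wrist")
for d in r.trace("wrist","chisel1"): print("tr",round(d["confidence"],2),np.round(d["rect"]),axis(d["pixels"],f,.009))
go(437,227.5,30,81.7)
```

```text
tr 0.71 [256. 179.  18. 108.] (array([437.7, 227.6]), np.float64(171.5), 115, 17)
tr 0.63 [ 24. 294.  35.  46.] (array([533.9, -70.6]), np.float64(-177.8), 63, 31)
at [435.4 227.3 177.5] yaw 81.8 shift [ -2.    0.7 147.5] turn(+tool z) 0.1 j6 -1.15
```

Request:
drive_tool:
  targets: [-2,1,35,0,0,0,35,0,0,0,30,0,0,0,25,0,0,0,15,0,0,0,7,0,0,0,0,0,0,0,0,0]

```text
time_s: 23.97
tool_pos: [0.4388, 0.2282, 0.0325]
tcp_rot: [0.073, 0.997, -0.0, -0.0]
contact_force: [-0.0, -0.9, -0.3]
finger_gap: 0.601
finger_force: 0.0
```

Request:
drive_tool:
  targets: [0,0,0,0,0,0,0,0,0,0,0,0,0,0,0,0,0,0,0,0,0,0,0,0,0,0,0,0,0,0,0,0]
  gripper: 0

```text
time_s: 24.63
tool_pos: [0.4397, 0.2285, 0.034]
tcp_rot: [0.072, 0.997, 0.0, 0.001]
contact_force: [-0.7, -1.4, 6.3]
finger_gap: 0.181
finger_force: 58.9
```

Request:
drive_tool:
  targets: [0,0,-10,0,0,0,-20,0,0,0,-30,0,0,0,-40,0,0,0,-40,0,0,0,-40,0,0,0,0,0,0,0,0,0]

```text
time_s: 25.3
tool_pos: [0.4399, 0.2288, 0.2158]
tcp_rot: [0.073, 0.997, 0.001, 0.003]
contact_force: [-0.1, -0.2, -2.8]
finger_gap: 0.184
finger_force: 59.1
```

Run:
```python
from h import *
s=r.sense();print(s["finger_gap"],s["finger_force"])
a=np.radians(7.66); x,y=0,50.5
go(557-y*np.sin(a),-36.6+y*np.cos(a),130,97.7)
```

```text
0.1841731199830239 59.14520683698356
at [439.9 228.8 215.8] yaw 81.7 shift [-139.9 -197.3   86. ] turn(+tool z) -16.0 j6 -1.15
```

Request:
drive_tool:
  targets: [-18,-25,5,0,-18,-25,5,0,-18,-25,5,0,-18,-25,10,0,-17,-25,15,0,-17,-24,15,0,-17,-24,15,0,-17,-24,16,0]

```text
time_s: 25.97
tool_pos: [0.5469, 0.012, 0.1229]
tcp_rot: [0.073, 0.997, 0.0, -0.002]
contact_force: [0.5, 0.8, -2.1]
finger_gap: 0.178
finger_force: 59.2
```

Request:
drive_tool:
  targets: [0,0,0,-6,0,0,0,-6,0,0,0,-4,0,0,0,0,0,0,0,0]

```text
time_s: 26.38
tool_pos: [0.5469, 0.0133, 0.1241]
tcp_rot: [-0.066, 0.998, 0.001, -0.002]
contact_force: [0.5, 0.4, -2.4]
finger_gap: 0.185
finger_force: 59.3
```

Run:
```python
from h import *
a=np.radians(7.66); x,y=0,50.5
go(557-y*np.sin(a),-36.6+y*np.cos(a),40,97.7)
```

```text
at [546.9  13.3 124.1] yaw 97.5 shift [-3.7 -0.4 84.1] turn(+tool z) -0.2 j6 -1.86
```

Request:
drive_tool:
  targets: [-4,0,25,0,-1,0,22,0,0,0,18,0,0,0,10,0,0,0,6,0,0,0,3,0,0,0,0,0]

```text
time_s: 26.97
tool_pos: [0.5534, 0.0138, 0.0421]
tcp_rot: [-0.067, 0.998, 0.0, -0.0]
contact_force: [-0.9, 0.7, -1.7]
finger_gap: 0.183
finger_force: 59.3
```

Request:
drive_tool:
  targets: [0,0,0,0,0,0,0,0,0,0,0,0,0,0,0,0,0,0,0,0]
  gripper: 34

```text
time_s: 27.38
tool_pos: [0.5541, 0.0136, 0.0432]
tcp_rot: [-0.067, 0.998, -0.0, 0.001]
contact_force: [-0.4, -0.1, 0.4]
finger_gap: 0.34
finger_force: 0.0
```

Request:
drive_tool:
  targets: [0,0,-15,0,0,0,-25,0,0,0,-40,0,0,0,-40,0,0,0,-40,0,0,0,-40,0,0,0,-40,0,0,0,0,0]

```text
time_s: 28.05
tool_pos: [0.5574, 0.0132, 0.2937]
tcp_rot: [-0.067, 0.998, -0.002, 0.009]
contact_force: [1.0, -0.2, 2.4]
finger_gap: 0.338
finger_force: 0.0
```

Run:
```python
from h import *
f=r.grab_frame("wrist"); cv2.imwrite("pics/w6.png",cv2.resize(f["image"],(800,600)))
for c in("wrist","scene","side"):
  g=r.grab_frame(c)
  for d in r.trace(c,"chisel1"): print(c,"tr",round(d["confidence"],2),np.round(d["rect"]),axis(d["pixels"],g,.013))
print(yaw(),r.sense()["tool_pos"])
```

```text
wrist tr 0.91 [205. 156.  15.  77.] (array([561. , -61.3]), np.float64(-173.4), 116, 21)
wrist tr 0.82 [256. 156.  14.  80.] (array([550.9,  12.6]), np.float64(-171.6), 113, 17)
wrist tr 0.67 [150. 155.  22.  83.] (array([ 570.4, -137.1]), np.float64(-172.5), 115, 21)
wrist tr 0.37 [228.  79.  43.  32.] (array([453.8, -42.5]), np.float64(76.9), 63, 37)
side tr 0.77 [258. 215.  27.  15.] (array([555.5,  12.8]), np.float64(-170.1), 108, 33)
side tr 0.64 [292. 241.  37.  19.] (array([ 573.8, -135.6]), np.float64(-171.8), 113, 26)
97.65208187530902 [0.55256679 0.01381803 0.27995712]
```

View pics/w6.png

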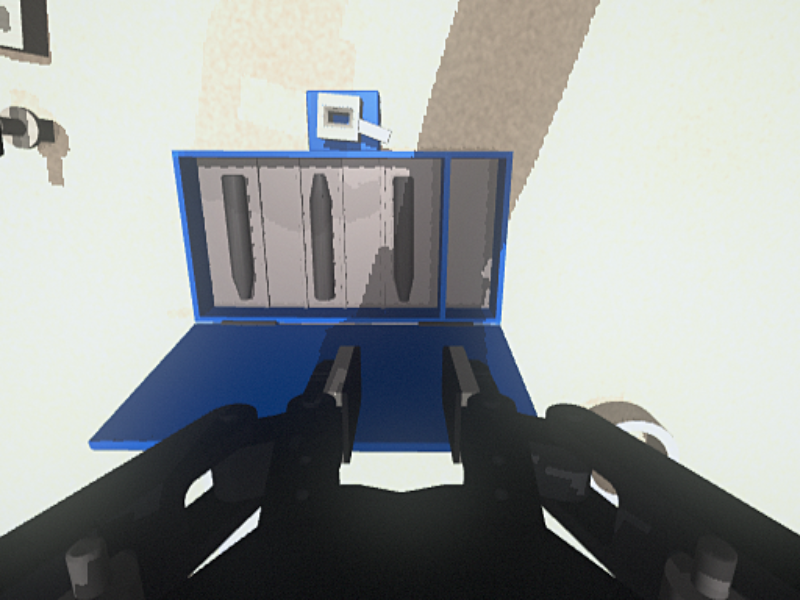

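All three chisels lie flat in lanes at columns 237, 322 and 403, and none is left on the table. Next I'll close the lid, going behind it with shut fingers.

Request:
drive_tool:
  targets: [-22,-8,0,0,-22,-8,0,0,-22,-8,0,0,-22,-8,0,0,-22,-9,0,0,-23,-9,0,0,0,0,0,0]
  gripper: 0

```text
time_s: 28.98
tool_pos: [0.6941, -0.0195, 0.279]
tcp_rot: [-0.066, 0.998, 0.0, -0.001]
contact_force: [-1.6, 0.3, -0.9]
finger_gap: 0.001
finger_force: 0.0
```

```bash
cat >> h.py <<'E'
Q=(557,-36.6,np.radians(7.66))
def incase():
    s=r.sense(); p=s["tool_pos"]*1000; d=p[:2]-Q[:2]; c,n=np.cos(Q[2]),np.sin(Q[2])
    print("case xyz",np.round([d[0]*c+d[1]*n,-d[0]*n+d[1]*c,p[2]],1),"yaw",yaw().round(1),"F",s["contact_force"].round(1),"gap",round(s["finger_gap"],3))
E
python3 - <<'E'
from h import *
incase(); print(r.tip_reach)
for c in("scene","wrist"): 
  f=r.grab_frame(c); print(c,[d["xy"] for d in r.spot_point(c,"lid_edge")])
cv2.imwrite("pics/s7.png",cv2.resize(r.grab_frame("side")["image"][60:290,130:390],(680,600)))
E
```

```text
case xyz [138.2  -1.3 279. ] yaw 97.6 F [-1.6  0.3 -0.9] gap 0.001
0.025
scene [[231.6, 176.0]]
wrist [[253.1, 156.9]]
```

View pics/s7.png

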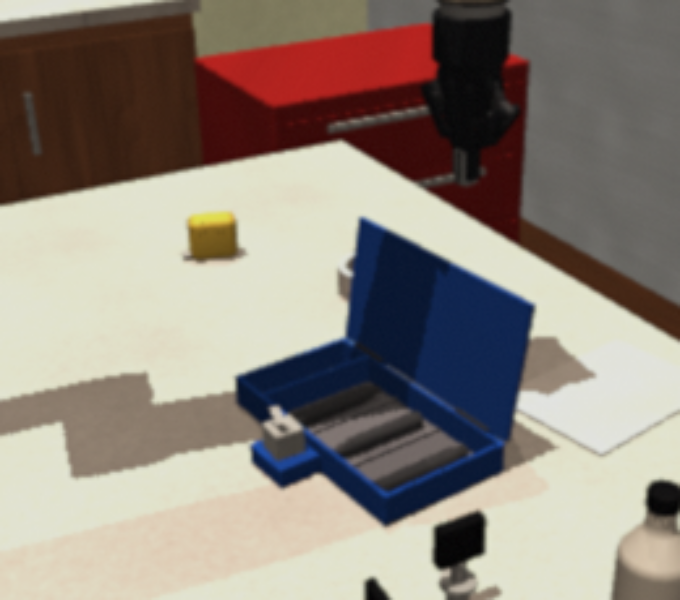

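The picture shows the gripper above and behind the open lid, and three chisels in the tray.

Request:
drive_tool:
  targets: [0,0,25,0,0,0,25,0,0,0,25,0,0,0,23,0,6,0,0,0,6,0,0,0,6,0,0,0,0,0,0,0]

```text
time_s: 29.9
tool_pos: [0.674, -0.0207, 0.1873]
tcp_rot: [-0.067, 0.998, -0.0, 0.002]
contact_force: [0.8, 0.2, -0.4]
finger_gap: 0.001
finger_force: 0.0
```

Request:
drive_tool:
  targets: [6,0,0,0,6,0,0,0,6,0,0,0,6,0,0,0,6,0,0,0,6,0,0,0,6,0,0,0,6,0,0,0]

```text
time_s: 30.57
tool_pos: [0.6258, -0.0271, 0.1841]
tcp_rot: [-0.067, 0.998, -0.0, -0.0]
contact_force: [2.5, -0.1, 0.6]
finger_gap: -0.001
finger_force: 1.3
```

Run:
```python
from h import *
incase()
f=r.grab_frame("side"); print([(d["confidence"],d["xy"]) for d in r.spot_point("side","lid_edge")])
```

```text
case xyz [ 69.5   0.3 184.1] yaw 97.7 F [ 2.5 -0.1  0.6] gap -0.001
[(0.88, [285.5, 160.8])]
```

Request:
drive_tool:
  targets: [6,0,2,0,6,0,2,0,6,0,2,0,6,0,2,0,6,0,3,0,6,0,3,0,5,0,3,0,0,0,0,0]

```text
time_s: 31.33
tool_pos: [0.584, -0.0324, 0.1659]
tcp_rot: [-0.067, 0.998, 0.0, -0.002]
contact_force: [-0.0, -0.0, -0.1]
finger_gap: 0.003
finger_force: 0.0
```

Request:
drive_tool:
  targets: [5,0,3.5,0,5,0,3.5,0,5,0,3.5,0,5,0,3.5,0,4,0,4,0,4,0,4,0,4,0,4,0,4,0,4,0]

```text
time_s: 32.0
tool_pos: [0.5498, -0.0372, 0.1367]
tcp_rot: [-0.067, 0.998, 0.0, 0.0]
contact_force: [3.3, 0.4, 0.6]
finger_gap: -0.0
finger_force: 0.7
```

Run:
```python
from h import *
incase()
f=r.grab_frame("side"); print([(d["confidence"],d["xy"]) for d in r.spot_point("side","lid_edge")])
a=Q[2]
for th in(.4,.5,.6,.7,.8,.9):
        x=75-150*np.cos(th)+4*np.sin(th); zz=36.5+150*np.sin(th)+4*np.cos(th); print(th,round(x),round(zz),proj(f,[(557+x*np.cos(a))/1e3,(-36.6+x*np.sin(a))/1e3,zz/1e3]).round())
```

```text
case xyz [ -7.2   0.4 136.7] yaw 97.6 F [3.3 0.4 0.6] gap -0.0
[(0.98, [253.1, 190.9]), (0.39, [260.9, 213.7])]
0.4 -62 99 [[249. 203.]]
0.5 -55 112 [[251. 198.]]
0.6 -47 124 [[253. 193.]]
0.7 -37 136 [[256. 188.]]
0.8 -27 147 [[259. 183.]]
0.9 -15 156 [[263. 179.]]
```

Request:
drive_tool:
  targets: [3,0,5,0,3,0,5,0,3,0,5,0,3,0,5,0,2,0,6,0,2,0,6,0,2,0,6,0,2,0,6,0]

```text
time_s: 32.77
tool_pos: [0.53, -0.0398, 0.0925]
tcp_rot: [-0.067, 0.998, 0.0, -0.0]
contact_force: [0.2, 0.5, 1.7]
finger_gap: -0.004
finger_force: 0.6
```

Request:
drive_tool:
  targets: [1,0,4,0,1,0,4,0,1,0,4,0,1,0,4,0,0,0,3,0,0,0,2,0,0,0,2,0,0,0,0,0]

```text
time_s: 33.43
tool_pos: [0.5263, -0.0403, 0.0698]
tcp_rot: [-0.067, 0.998, 0.0, -0.0]
contact_force: [0.1, -0.3, -0.7]
finger_gap: 0.002
finger_force: 0.0
```

Run:
```python
from h import *
incase()
f=r.grab_frame("side"); print([(d["confidence"],d["xy"]) for d in r.spot_point("side","lid_edge")])
a=Q[2]
for th in(0,.05,.1,.2):
        x=75-150*np.cos(th)+4*np.sin(th); zz=36.5+150*np.sin(th)+4*np.cos(th); print(th,round(x),round(zz),proj(f,[(557+x*np.cos(a))/1e3,(-36.6+x*np.sin(a))/1e3,zz/1e3]).round(1))
```

```text
case xyz [-30.9   0.4  69.8] yaw 97.7 F [ 0.1 -0.3 -0.7] gap 0.002
[(0.56, [244.0, 221.7])]
0 -75 40 [[245.3 223.3]]
0.05 -75 48 [[245.3 220.9]]
0.1 -74 55 [[245.4 218.4]]
0.2 -71 70 [[246.  213.4]]
```

Pressing gently to make sure it is fully shut, then retreating.

Request:
drive_tool:
  targets: [0,0,1,0,0,0,1,0,0,0,1,0,0,0,0,0,0,0,0,0]

```text
time_s: 33.95
tool_pos: [0.5269, -0.0405, 0.0695]
tcp_rot: [-0.067, 0.998, -0.0, -0.0]
contact_force: [-4.8, 0.9, 12.2]
finger_gap: 0.0
finger_force: 5.8
```

Request:
drive_tool:
  targets: [0,0,1,0,0,0,1,0,0,0,0,0,0,0,0,0]

```text
time_s: 34.28
tool_pos: [0.527, -0.0405, 0.0694]
tcp_rot: [-0.067, 0.998, 0.0, -0.001]
contact_force: [-10.1, 1.8, 23.0]
finger_gap: -0.001
finger_force: 11.4
```

Run:
```python
from h import *
incase()
f=r.grab_frame("side"); print([(d["confidence"],d["xy"]) for d in r.spot_point("side","lid_edge")])
```

```text
case xyz [-30.3   0.1  69.4] yaw 97.7 F [-10.1   1.8  23. ] gap -0.001
[(0.63, [242.4, 225.8])]
```

Request:
drive_tool:
  targets: [0,0,-20,0,0,0,-40,0,0,0,-40,0,0,0,-40,0,0,0,-40,0,0,0,-5,0]

```text
time_s: 34.88
tool_pos: [0.5302, -0.0413, 0.2598]
tcp_rot: [-0.067, 0.998, -0.003, 0.008]
contact_force: [0.8, -0.4, 1.6]
finger_gap: -0.002
finger_force: 0.0
```

Request:
drive_tool:
  targets: [20,-35,0,0,20,-35,0,0,20,-35,0,0,20,-35,0,0,20,-35,0,0,20,-35,0,0,20,-35,0,0,20,-35,0,0]
  gripper: 45

```text
time_s: 35.55
tool_pos: [0.4041, -0.3409, 0.2503]
tcp_rot: [-0.067, 0.998, -0.0, 0.0]
contact_force: [0.6, 0.0, 0.2]
finger_gap: 0.45
finger_force: 0.0
```

Request:
drive_tool:
  targets: [0,0,0,0,0,0,0,0]

```text
time_s: 35.72
tool_pos: [0.4042, -0.3409, 0.2501]
tcp_rot: [-0.065, 0.998, 0.0, 0.0]
contact_force: [-0.0, -0.2, 0.8]
finger_gap: 0.448
finger_force: 0.0
```

Run:
```python
from h import *
f=r.grab_frame("wrist"); cv2.imwrite("pics/w8.png",cv2.resize(f["image"],(800,600)))
for l,z in dict(holder=0,key=.006).items():
    for d in r.spot_point("wrist",l): print(l,round(d["confidence"],2),np.round(d["xy"]),(hit(f,d["xy"],z)[0,:2]*1000).round(1))
for d in r.trace("wrist","holder"): print("holder",d["confidence"],np.round(d["rect"]),axis(d["pixels"],f,.026))
for d in r.trace("wrist","key"): print("key",d["confidence"],np.round(d["rect"]),axis(d["pixels"],f,.076))
go(405,-338,250)
```

```text
holder 0.95 [260. 166.] [ 404.3 -335.8]
key 0.88 [262. 169.] [ 406.5 -332.9]
key 0.81 [201. 170.] [ 419.2 -412.5]
key 0.69 [262. 231.] [ 494.5 -320.6]
holder 0.94 [262. 170.  53.  54.] (array([ 406.8, -335.1]), np.float64(172.1), 60, 58)
key 0.86 [195. 179.  34.  32.] (array([ 409.4, -407.1]), np.float64(89.4), 33, 28)
key 0.84 [264. 178.  34.  23.] (array([ 401.1, -336.6]), np.float64(79.3), 32, 25)
key 0.74 [266. 257.  27.  69.] (array([ 495. , -316.1]), np.float64(-171.2), 75, 26)
at [ 405.8 -337.9  250.2] yaw 97.8 shift [0.8 0.  0.2] turn(+tool z) 0 j6 -2.59
```

View pics/w8.png

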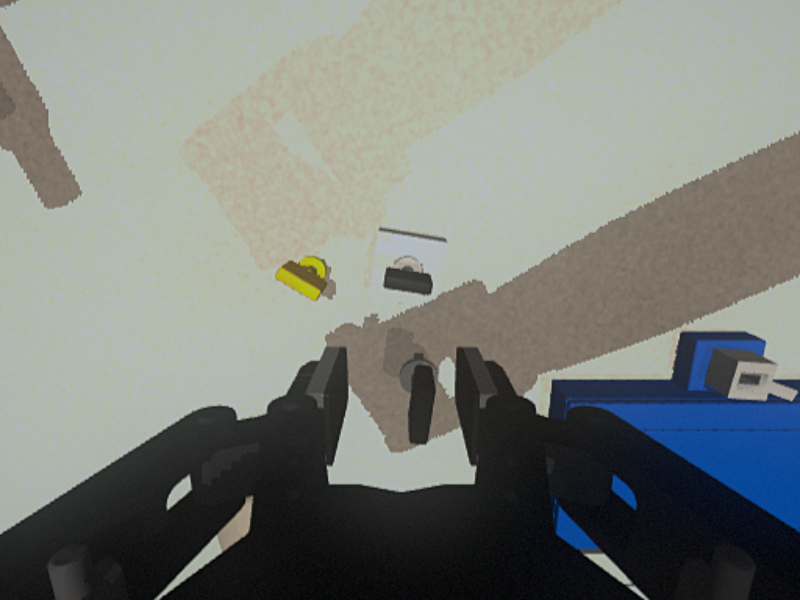

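The view shows the small black key in the square block at (408,275), plate across. The big one is at (420,395) and the yellow one at (303,277). The lid is shut. I'll turn the jaws across the small key's plate.

Request:
drive_tool:
  targets: [0,0,0,7,0,0,0,7,0,0,0,7,0,0,0,7,0,0,0,7,0,0,0,7,0,0,0,7,0,0,0,7]

```text
time_s: 36.63
tool_pos: [0.4059, -0.3379, 0.2504]
tcp_rot: [0.411, 0.912, 0.0, 0.0]
contact_force: [-0.1, -1.1, -0.3]
finger_gap: 0.447
finger_force: 0.0
```

Request:
drive_tool:
  targets: [0,0,10,7,0,0,10,7,0,0,10,7,0,0,10,7,0,0,10,7,0,0,10,7,0,0,0,0,0,0,0,0]

```text
time_s: 37.3
tool_pos: [0.4055, -0.338, 0.1899]
tcp_rot: [0.708, 0.707, 0.0, -0.001]
contact_force: [0.1, -0.1, 1.0]
finger_gap: 0.454
finger_force: 0.0
```

Run:
```python
from h import *
f=r.grab_frame("wrist"); cv2.imwrite("pics/w9.png",cv2.resize(f["image"],(800,600)))
for l,z in dict(holder=0,key=.006).items():
    for d in r.spot_point("wrist",l): print(l,round(d["confidence"],2),np.round(d["xy"]),(hit(f,d["xy"],z)[0,:2]*1000).round(1))
for d in r.trace("wrist","holder"): print("holder",d["confidence"],np.round(d["rect"]),axis(d["pixels"],f,.026))
for d in r.trace("wrist","key"): print("key",d["confidence"],np.round(d["rect"]),axis(d["pixels"],f,.076))
go(405,-338,190,0)
```

```text
key 0.97 [336. 153.] [ 492.1 -312.1]
key 0.97 [269. 235.] [ 420.3 -409.4]
key 0.85 [260. 173.] [ 409.3 -334.1]
holder 0.9 [261. 175.  58.  58.] (array([ 408.4, -333.7]), np.float64(172.6), 60, 57)
holder 0.31 [262. 188.  25.  43.] (array([ 408.3, -345.7]), np.float64(91.4), 46, 22)
key 0.95 [367. 160.  75.  37.] (array([ 499. , -309.1]), np.float64(167.2), 61, 30)
key 0.82 [272. 256.  18.  50.] (array([ 417.8, -398.3]), np.float64(85.8), 50, 20)
key 0.77 [264. 187.  27.  42.] (array([ 408.3, -333.1]), np.float64(90.5), 38, 19)
at [ 405.6 -339.4  191.3] yaw -0.3 shift [ 1.4 -0.6  1.3] turn(+tool z) -0.3 j6 -0.88
```

View pics/w9.png

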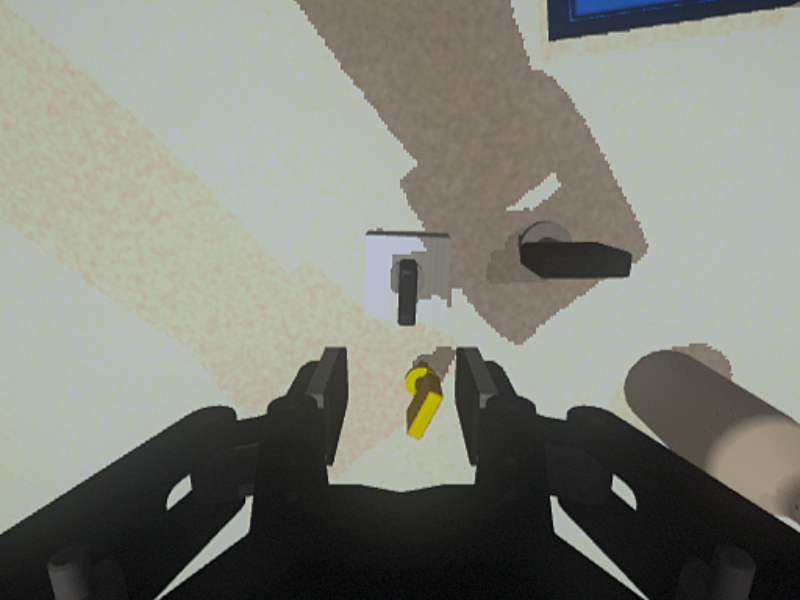

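The close view shows the small key's plate top at about (407,295) over the square block and the jaws aligned across it. The neighbours are clear at (575,255) and (423,400).

Run:
```python
from h import *
f=r.grab_frame("wrist")
im=f["image"]; 
print("plate",(hit(f,np.array([[407.5,294.5],[399,265],[400,325],[416,325]])*.64,.076)[:,:2]*1000).round(1))
print("holder top",(hit(f,np.array([[366,234],[450,237],[364,318]])*.64,.026)[:,:2]*1000).round(1))
g=cv2.cvtColor(im,cv2.COLOR_BGR2GRAY)[160:212,245:280]
m=np.zeros(im.shape[:2],bool); m[160:212,245:280]=g<48
n,l,st,_=cv2.connectedComponentsWithStats(m.astype(np.uint8)); k=1+np.argmax(st[1:,4]); print(st[k],axis(l==k,f,.076))
s=f; 
sc=r.grab_frame("scene"); sd=r.grab_frame("side")
for c,g in(("side",sd),("scene",sc)):
  for d in r.trace(c,"holder"): print(c,d["confidence"],np.round(d["rect"]),axis(d["pixels"],g,.013))
```

```text
plate [[ 409.3 -335.6]
 [ 404.7 -318.9]
 [ 405.1 -353.5]
 [ 414.2 -353.5]]
holder top [[ 383.1 -308.1]
 [ 437.9 -310.3]
 [ 380.3 -365.6]]
[265 187   1   8   8] (array([ 413. , -337.4]), np.float64(90.2), 6, 0)
side 0.76 [276. 311.  41.  29.] (array([ 411.2, -336.4]), np.float64(85.4), 83, 68)
side 0.48 [271. 219. 100.  59.] (array([578.6,   0.9]), np.float64(107.0), 303, 160)
side 0.18 [271. 225.  98.  70.] (array([536.5, -31. ]), np.float64(107.6), 355, 236)
scene 0.52 [127. 166.  24.  20.] (array([ 406.1, -336.8]), np.float64(57.3), 79, 63)
```

Request:
drive_tool:
  targets: [3,3,20,1,0,0,30,0,0,0,25,0,0,0,20,0,0,0,12,0,0,0,7,0,0,0,3,0,0,0,0,0]

```text
time_s: 38.47
tool_pos: [0.4084, -0.3365, 0.0735]
tcp_rot: [0.715, 0.699, -0.0, 0.0]
contact_force: [-0.2, -0.3, -0.0]
finger_gap: 0.451
finger_force: 0.0
```

Run:
```python
from h import *
go(409,-336.5,75,-1.3); print(r.sense()["contact_force"])
```

```text
at [ 408.4 -336.5   73.5] yaw -1.3 shift [ 0.   0.6 -1.5] turn(+tool z) -0.0 j6 -0.86
[-0.17405245 -0.32001564 -0.03798835]
```

Request:
drive_tool:
  targets: [0,0,0,0,0,0,0,0,0,0,0,0,0,0,0,0,0,0,0,0,0,0,0,0,0,0,0,0,0,0,0,0]
  gripper: 0

```text
time_s: 39.13
tool_pos: [0.409, -0.3372, 0.0749]
tcp_rot: [0.715, 0.699, -0.0, 0.001]
contact_force: [0.5, -0.4, 5.7]
finger_gap: 0.106
finger_force: 61.1
```

Run:
```python
from h import *
go(409,-336.5,75,-1.3); s=r.sense();print(s["contact_force"],s["moment"],s["finger_gap"]*85)
```

```text
at [ 409.  -337.2   74.9] yaw -1.3 shift [ 0.7  0.  -0.1] turn(+tool z) -0.0 j6 -0.86
[ 0.50465206 -0.43233794  5.65752489] [0.08408668 0.0683687  0.00981648] 9.021165261176469
```

Key gripped (9 mm across). Lifting slowly straight up, then moving beside the lock for a look.

Request:
drive_tool:
  targets: [0,0,-8,0,0,0,-10,0,0,0,-12,0,0,0,-20,0,0,0,-30,0,0,0,-30,0,0,0,-30,0,0,0,0,0]

```text
time_s: 39.8
tool_pos: [0.4106, -0.3388, 0.2219]
tcp_rot: [0.715, 0.699, -0.0, 0.007]
contact_force: [0.3, -0.7, 0.6]
finger_gap: 0.103
finger_force: 60.4
```

Request:
drive_tool:
  targets: [36,6,0,0,36,6,0,0,36,6,0,0,36,6,0,0,36,6,0,0,36,7,0,0,37,7,0,0,0,0,0,0]

```text
time_s: 40.47
tool_pos: [0.458, -0.0789, 0.2133]
tcp_rot: [0.713, 0.701, 0.001, -0.001]
contact_force: [-0.5, 0.1, -0.2]
finger_gap: 0.106
finger_force: 60.4
```

Request:
drive_tool:
  targets: [0,0,0,-4,0,0,0,-4,0,0,0,0,0,0,0,0]

```text
time_s: 40.8
tool_pos: [0.4578, -0.0845, 0.2134]
tcp_rot: [0.666, 0.746, -0.0, -0.0]
contact_force: [-0.1, 0.1, -0.0]
finger_gap: 0.1
finger_force: 60.4
```

Run:
```python
from h import *
f=r.grab_frame("wrist"); i=f["image"]; cv2.imwrite("pics/w10.png",cv2.resize(i[60:300,100:420],(800,600),interpolation=2))
for d in r.spot_point("wrist","lock_slot"): print(round(d["confidence"],2),np.round(d["xy"]),(hit(f,d["xy"],.052)[0,:2]*1000).round(1))
go(458.9,-49.8,200,7)
```

```text
0.67 [260. 147.] [457.3 -50.1]
at [457.9 -84.7 213.3] yaw 6.5 shift [34.6  5.  13.3] turn(+tool z) -0.5 j6 -0.52
```

View pics/w10.png

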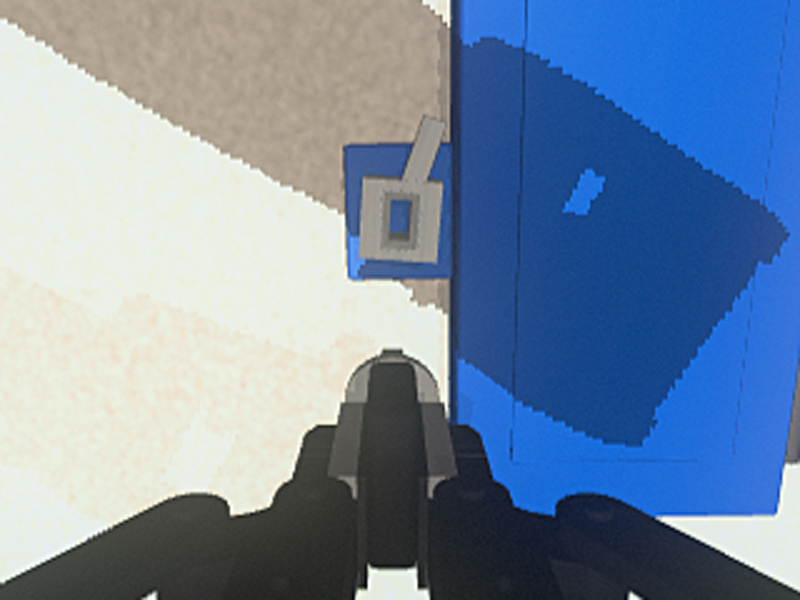

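The crop shows the lock plate centred at (401,221), rotated about 3° in the image, with its slot along image vertical. The tongue points away from the lid. The key's collar shows as an arc, 344 to 440 wide with its top at 350.

Run:
```python
from h import *
from scipy.optimize import least_squares
f=r.grab_frame("wrist"); c=lambda p:np.array(p)/2.5+[100,60]
P=hit(f,c([[401.5,220.5],[364,178],[442,182],[438,264],[360,258]]),.052)[:,:2]*1000; print(P.round(1),P[1:].mean(0).round(1))
e=P[2]-P[1]; print("edge yaw",np.degrees(np.arctan2(e[1],e[0])),np.linalg.norm(e)); e=P[1]-P[4]; print(np.degrees(np.arctan2(e[1],e[0]))-90,np.linalg.norm(e))
s=r.sense(); R=Ro.from_quat(s["tcp_rot"]).as_matrix(); p=s["tool_pos"]
# collar silhouette: leftmost, rightmost cols, topmost row for key axis at (a,b) mm tool x,y
t=np.linspace(0,2*np.pi,200)
for a in(-4,-2,0,2,4):
    L=[]
    for h in(45,49):
        L.append((np.c_[a+12*np.cos(t),12*np.sin(t),np.full(200,h)]/1000)@R.T+p)
    uv=(proj(f,np.vstack(L))-[100,60])*2.5; B=proj(f,(np.array([[a+7,0,68.9],[a-7,0,68.9]])/1000)@R.T+p)
    print(a,uv.min(0).round(),uv[:,0].max().round(),((B-[100,60])*2.5).round().tolist())
```

```text
[[458.  -51. ]
 [441.3 -36.1]
 [472.1 -34.1]
 [474.8 -66.8]
 [443.  -68. ]] [457.8 -51.3]
edge yaw 3.6732521858925073 30.84863878913247
3.041921108251529 31.951871453643
-4 [344. 373.] 439.0 [[392.0, 367.0], [392.0, 413.0]]
-2 [344. 366.] 439.0 [[392.0, 360.0], [392.0, 406.0]]
0 [344. 358.] 440.0 [[392.0, 353.0], [392.0, 400.0]]
2 [344. 351.] 440.0 [[392.0, 347.0], [392.0, 393.0]]
4 [344. 343.] 440.0 [[392.0, 340.0], [392.0, 387.0]]
```

Request:
drive_tool:
  targets: [4,0,7,3,4,0,7,0,4,0,7,0,4,0,7,0,4,0,7,0,4,0,7,0,4,0,7,0,4,0,7,0]

```text
time_s: 41.62
tool_pos: [0.4558, -0.0519, 0.1565]
tcp_rot: [0.684, 0.729, -0.0, -0.0]
contact_force: [-0.3, -0.5, -1.3]
finger_gap: 0.107
finger_force: 60.4
```

Request:
drive_tool:
  targets: [0,0,5,0,0,0,5,0,0,0,0,0,0,0,0,0]

```text
time_s: 41.95
tool_pos: [0.4559, -0.0525, 0.1471]
tcp_rot: [0.684, 0.729, -0.0, -0.0]
contact_force: [1.1, -0.9, 0.0]
finger_gap: 0.104
finger_force: 60.4
```

Run:
```python
from h import *
go(458.1,-52.3,126,3.5); print(r.sense()["contact_force"])
f=r.grab_frame("wrist"); i=f["image"]; cv2.imwrite("pics/w11.png",cv2.resize(i[130:310,136:376],(800,600),interpolation=2))
```

```text
at [455.9 -52.5 147.1] yaw 3.7 shift [ 0.   2.3 21.1] turn(+tool z) 0.2 j6 -0.4
[ 1.08609523 -0.86206433  0.01478218]
```

View pics/w11.png

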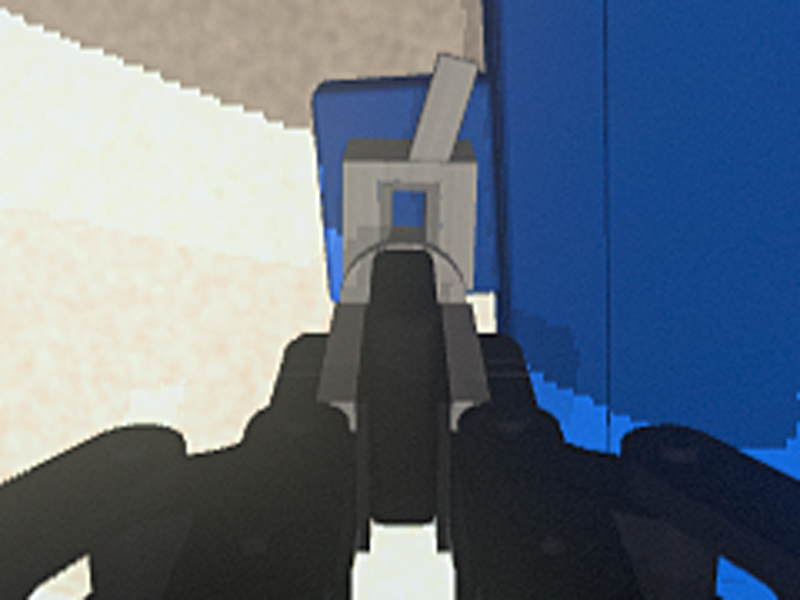

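The plate spans columns 343 to 475, the slot's mouth is centred at 409 with its far edge at row 181, and the key is at about 405.

Run:
```python
from h import *
f=r.grab_frame("wrist"); c=lambda p:np.array(p)*.3+[136,130]
P=hit(f,c([[409,181],[409,162],[343,162],[475,162],[343,280],[475,280]]),.052)[:,:2]*1000; print(P.round(1))
s=r.sense(); R=Ro.from_quat(s["tcp_rot"]).as_matrix(); p=s["tool_pos"]; t=np.linspace(0,2*np.pi,200)
for a in(0,1,2,3):
    L=[(np.c_[a+12*np.cos(t),12*np.sin(t),np.full(200,h)]/1000)@R.T+p for h in(45,49)]
    uv=(proj(f,np.vstack(L))-[136,130])/.3; print(a,uv.min(0).round(),uv[:,0].max().round())
```

```text
[[456.9 -39.9]
 [456.6 -35.3]
 [441.1 -36.3]
 [472.2 -34.3]
 [442.5 -65.8]
 [474.7 -63.8]]
0 [339. 245.] 467.0
1 [339. 240.] 467.0
2 [339. 235.] 467.0
3 [339. 230.] 467.0
```

Request:
drive_tool:
  targets: [0,2,6,0,0,0,6,0,0,0,6,0,0,0,4,0,0,0,3,0,0,0,2,0,0,0,0,0]

```text
time_s: 42.63
tool_pos: [0.4575, -0.0522, 0.1197]
tcp_rot: [0.684, 0.729, -0.0, -0.001]
contact_force: [-0.5, 0.5, -0.4]
finger_gap: 0.102
finger_force: 60.4
```

Run:
```python
from h import *
go(457.9,-52.3,101,3.6); s=r.sense(); print(s["contact_force"],s["moment"])
```

```text
at [457.5 -52.2 119.7] yaw 3.7 shift [-0.2  0.4 18.7] turn(+tool z) 0.1 j6 -0.4
[-0.48520229  0.50116062 -0.42957109] [-0.01055967  0.02191386  0.05022591]
```

Request:
drive_tool:
  targets: [0,0,2,0,0,0,2,0,0,0,2,0,0,0,0,0]

```text
time_s: 42.97
tool_pos: [0.4577, -0.0522, 0.114]
tcp_rot: [0.684, 0.729, -0.0, -0.0]
contact_force: [0.3, 0.1, -1.0]
finger_gap: 0.109
finger_force: 60.4
```

Run:
```python
from h import *
go(457.9,-52.3,101,3.6); s=r.sense(); print(s["contact_force"],s["moment"])
```

```text
at [457.7 -52.2 114. ] yaw 3.7 shift [-0.1  0.2 13. ] turn(+tool z) 0.1 j6 -0.4
[ 0.28317068  0.14660748 -0.96356841] [-0.02138958  0.01127442  0.00190378]
```

Inside the slot with no force. I'll go on to the collar.

Request:
drive_tool:
  targets: [0,0,3,0,0,0,3,0,0,0,3,0,0,0,2,0,0,0,0,0]

```text
time_s: 43.38
tool_pos: [0.4574, -0.0521, 0.1026]
tcp_rot: [0.684, 0.729, -0.0, -0.001]
contact_force: [-0.7, 1.7, -0.7]
finger_gap: 0.109
finger_force: 60.4
```

Request:
drive_tool:
  targets: [0,0,1,0,0,0,1,0,0,0,0,0]

```text
time_s: 43.63
tool_pos: [0.4579, -0.0523, 0.1012]
tcp_rot: [0.684, 0.729, -0.0, -0.0]
contact_force: [-0.3, 0.7, -1.2]
finger_gap: 0.101
finger_force: 60.4
```

Run:
```python
from h import *
go(457.9,-52.3,101,3.6); s=r.sense(); print(s["contact_force"],s["moment"])
```

```text
at [457.9 -52.3 101.2] yaw 3.7 shift [0.  0.1 0.2] turn(+tool z) 0.1 j6 -0.4
[-0.25383594  0.69937189 -1.24030111] [-0.0468848  -0.01370545 -0.00634378]
```

Request:
drive_tool:
  targets: [0,-0.15,0,6,0,-0.15,0,6,0,-0.15,0,6,0,-0.15,0,6,0,-0.15,0,6,0,-0.15,0,6,0,0,0,0]

```text
time_s: 44.22
tool_pos: [0.4566, -0.0519, 0.1012]
tcp_rot: [0.876, 0.481, -0.0, -0.0]
contact_force: [-1.1, 0.8, 0.7]
finger_gap: 0.106
finger_force: 60.4
```

Run:
```python
from h import *
incase(); print(r.sense()["moment"])
```

```text
case xyz [-101.5   -1.8  101.2] yaw -32.4 F [-1.1  0.8  0.7] gap 0.106
[0.12848381 0.24164939 0.03922586]
```

Request:
drive_tool:
  targets: [0,-0.15,0,6,0,-0.15,0,6,0,-0.15,0,6,0,-0.15,0,6,0,-0.15,0,6,0,-0.15,0,6,0,0,0,6,0,0,0,0]

```text
time_s: 44.88
tool_pos: [0.4562, -0.0513, 0.1012]
tcp_rot: [0.991, 0.137, -0.0, -0.0]
contact_force: [-0.4, 0.7, -0.2]
finger_gap: 0.104
finger_force: 60.4
```

Run:
```python
from h import *
incase(); print(r.sense()["moment"])
```

```text
case xyz [-101.9   -1.1  101.2] yaw -74.3 F [-0.4  0.7 -0.2] gap 0.104
[0.15563259 0.16917741 0.04969637]
```

Request:
drive_tool:
  targets: [0,0,0,2,0,0,0,2,0,0,0,2,0,0,0,0]

```text
time_s: 45.22
tool_pos: [0.4562, -0.0512, 0.1012]
tcp_rot: [0.996, 0.086, -0.0, -0.0]
contact_force: [-0.8, 1.2, 0.6]
finger_gap: 0.1
finger_force: 60.4
```

Run:
```python
from h import *
incase(); print(r.sense()["moment"])
```

```text
case xyz [-101.8   -1.   101.2] yaw -80.1 F [-0.8  1.2  0.6] gap 0.1
[0.2800407  0.17191727 0.03360452]
```

Request:
drive_tool:
  targets: [0,0,0,2,0,0,0,2,0,0,0,0]

```text
time_s: 45.47
tool_pos: [0.4563, -0.0511, 0.1012]
tcp_rot: [0.999, 0.051, -0.0, -0.0]
contact_force: [-0.2, 3.4, -0.2]
finger_gap: 0.106
finger_force: 60.5
```

Run:
```python
from h import *
incase(); print(r.sense()["moment"])
```

```text
case xyz [-101.8   -1.   101.2] yaw -84.1 F [-0.2  3.4 -0.2] gap 0.106
[0.4453747  0.06852648 0.39118628]
```

Request:
drive_tool:
  targets: [0,0,0,2,0,0,0,1,0,0,0,0]

```text
time_s: 45.72
tool_pos: [0.4564, -0.051, 0.1013]
tcp_rot: [1.0, 0.025, 0.0, -0.0]
contact_force: [-1.1, 4.0, -0.9]
finger_gap: 0.105
finger_force: 60.6
```

Run:
```python
from h import *
incase(); print(r.sense()["moment"],r.sense()["joints"])
```

```text
case xyz [-101.6   -0.9  101.3] yaw -87.2 F [-1.1  4.  -0.9] gap 0.105
[ 0.75172346 -0.05999161  0.465783  ] [-3.33216735e-01  1.31812735e-03  2.20795448e+00  1.00631687e-03
  9.32505861e-01  1.18772417e+00]
```

At the stop (0.47 N m against 0.06 N m of friction). I'll turn back within the free play to unload it, then pull the key out.

Request:
drive_tool:
  targets: [0,0,0,-4,0,0,0,-4,0,0,0,-3,0,0,0,0]

```text
time_s: 46.05
tool_pos: [0.4562, -0.0516, 0.1013]
tcp_rot: [0.993, 0.12, -0.0, -0.0]
contact_force: [-1.3, 1.8, -0.8]
finger_gap: 0.106
finger_force: 60.4
```

Run:
```python
from h import *
incase(); print(r.sense()["moment"])
```

```text
case xyz [-101.9   -1.4  101.3] yaw -76.2 F [-1.3  1.8 -0.8] gap 0.106
[0.26484167 0.22444506 0.02752606]
```

Request:
drive_tool:
  targets: [0,0,-3,0,0,0,-5,0,0,0,-6,0,0,0,-8,0,0,0,0,0]

```text
time_s: 46.47
tool_pos: [0.4581, -0.0522, 0.1259]
tcp_rot: [0.993, 0.119, 0.002, 0.001]
contact_force: [0.4, 0.2, -1.2]
finger_gap: 0.106
finger_force: 60.4
```

Run:
```python
from h import *
incase(); print(r.sense()["moment"])
```

```text
case xyz [-100.1   -2.3  125.9] yaw -76.3 F [ 0.4  0.2 -1.2] gap 0.106
[-0.00527836 -0.03899946 -0.02579246]
```

Request:
drive_tool:
  targets: [0,0,-20,0,0,0,-30,0,0,0,-38,0,0,0,0,-7,0,0,0,-7,0,0,0,-7,0,0,0,-7,0,0,0,-7]

```text
time_s: 47.13
tool_pos: [0.4567, -0.0517, 0.2121]
tcp_rot: [0.91, 0.415, 0.001, 0.001]
contact_force: [0.8, 0.2, -0.7]
finger_gap: 0.102
finger_force: 60.4
```

Request:
drive_tool:
  targets: [0,0,0,-7,0,0,0,-7,0,0,0,-7,0,0,0,-7,0,0,0,-7,0,0,0,-5,-16,0,0,0,-16,0,0,0]

```text
time_s: 47.8
tool_pos: [0.4559, -0.0836, 0.2119]
tcp_rot: [0.715, 0.699, 0.0, 0.001]
contact_force: [-0.1, -0.0, -0.0]
finger_gap: 0.105
finger_force: 60.4
```

Request:
drive_tool:
  targets: [0,0,0,0,0,0,0,0]

```text
time_s: 47.97
tool_pos: [0.4559, -0.084, 0.2118]
tcp_rot: [0.716, 0.698, 0.0, 0.0]
contact_force: [0.5, -0.3, -0.9]
finger_gap: 0.104
finger_force: 60.4
```

Run:
```python
from h import *
f=r.grab_frame("wrist"); im=cv2.GaussianBlur(f["image"],(3,3),0).astype(int); cv2.imwrite("pics/lockA.png",f["image"])
for d in range(-30,100,5):
    row=[]
    for R_ in(24,30,36):
        u,v=proj(f,[(457.8+R_*np.cos(np.radians(d)))/1e3,(-51.1+R_*np.sin(np.radians(d)))/1e3,.05])[0].round().astype(int); row.append(im[v,u].tolist())
    print(d,row)
go(409,-337,222,-1.3); incase()
```

```text
-30 [[144, 87, 55], [133, 78, 49], [141, 80, 47]]
-25 [[127, 77, 51], [142, 82, 49], [140, 80, 47]]
-20 [[89, 60, 46], [140, 80, 47], [140, 79, 44]]
-15 [[86, 58, 45], [140, 80, 47], [139, 78, 43]]
-10 [[91, 59, 43], [140, 79, 46], [139, 77, 41]]
-5 [[102, 74, 60], [140, 78, 42], [140, 77, 40]]
0 [[142, 147, 152], [128, 119, 114], [119, 78, 56]]
5 [[145, 152, 155], [144, 150, 153], [145, 150, 154]]
10 [[145, 151, 153], [144, 149, 152], [141, 144, 148]]
15 [[143, 149, 152], [137, 144, 147], [124, 112, 105]]
20 [[120, 116, 116], [129, 86, 64], [141, 77, 38]]
25 [[86, 55, 41], [140, 77, 42], [140, 77, 39]]
30 [[86, 56, 42], [140, 77, 43], [140, 77, 40]]
35 [[87, 57, 42], [140, 78, 44], [140, 76, 40]]
40 [[115, 70, 46], [139, 78, 44], [140, 77, 41]]
45 [[149, 87, 52], [128, 72, 42], [140, 78, 42]]
50 [[147, 86, 52], [85, 54, 41], [141, 79, 44]]
55 [[146, 87, 53], [104, 62, 43], [130, 73, 42]]
60 [[146, 87, 53], [148, 86, 53], [82, 52, 40]]
65 [[146, 86, 52], [147, 86, 53], [112, 78, 63]]
70 [[143, 86, 56], [147, 87, 55], [138, 151, 165]]
75 [[142, 86, 56], [146, 87, 55], [149, 165, 180]]
80 [[147, 89, 57], [142, 82, 52], [148, 164, 178]]
85 [[146, 89, 57], [133, 77, 48], [147, 163, 176]]
90 [[146, 89, 58], [130, 79, 56], [144, 158, 172]]
95 [[146, 88, 58], [122, 85, 69], [143, 158, 171]]
at [455.7 -83.5 211.6] yaw -1.4 shift [-254.6  -40.6  -10.4] turn(+tool z) -0.1 j6 -0.38
case xyz [-106.6  -33.   211.6] yaw -1.4 F [-0.  -0.5  0.3] gap 0.105
```

The tongue now lies at about 9° world yaw over the lid, where 10° is expected at the stop, so it is locked. Returning the key.

Request:
drive_tool:
  targets: [-36,-6,0,0,-36,-6,0,0,-36,-6,0,0,-36,-6,0,0,-36,-6,0,0,-37,-5,0,0,-37,-5,0,0,0,0,0,0]

```text
time_s: 48.68
tool_pos: [0.4091, -0.3415, 0.2121]
tcp_rot: [0.717, 0.697, -0.001, 0.002]
contact_force: [0.2, -0.3, -0.6]
finger_gap: 0.1
finger_force: 60.4
```

Request:
drive_tool:
  targets: [0,0,25,0,0,0,25,0,0,0,25,0,0,0,20,0,0,0,8,0,0,0,0,0,0,0,0,0]

```text
time_s: 49.27
tool_pos: [0.4102, -0.3361, 0.1088]
tcp_rot: [0.715, 0.699, 0.0, 0.0]
contact_force: [0.9, -0.2, 0.2]
finger_gap: 0.103
finger_force: 60.4
```

Run:
```python
from h import *
go(409,-337.2,75,-1.3); print(r.sense()["contact_force"])
```

```text
at [ 410.2 -336.1  108.8] yaw -1.3 shift [-1.1 -1.2 33.8] turn(+tool z) -0.0 j6 -0.86
[ 0.87653728 -0.17101041  0.17030608]
```

Request:
drive_tool:
  targets: [-1,-1,5,0,0,0,5,0,0,0,0,0,0,0,0,0]

```text
time_s: 49.6
tool_pos: [0.4088, -0.3375, 0.0986]
tcp_rot: [0.715, 0.699, -0.0, 0.0]
contact_force: [0.1, 0.0, 0.2]
finger_gap: 0.108
finger_force: 60.4
```

Run:
```python
from h import *
go(409,-337.2,75,-1.3); print(r.sense()["contact_force"])
```

```text
at [ 408.8 -337.5   98.6] yaw -1.3 shift [ 0.3  0.2 23.6] turn(+tool z) -0.0 j6 -0.86
[0.05124821 0.04720644 0.16689381]
```

Request:
drive_tool:
  targets: [0,0,3,0,0,0,3,0,0,0,3,0,0,0,0,0]

```text
time_s: 49.93
tool_pos: [0.4083, -0.337, 0.0885]
tcp_rot: [0.715, 0.699, 0.0, -0.001]
contact_force: [-0.2, 0.6, -0.2]
finger_gap: 0.102
finger_force: 60.4
```

Run:
```python
from h import *
go(409,-337.2,75,-1.3); print(r.sense()["contact_force"])
```

```text
at [ 408.3 -337.    88.5] yaw -1.4 shift [-0.2  0.7 13.5] turn(+tool z) -0.1 j6 -0.86
[-0.19122882  0.64632644 -0.2408022 ]
```

In the slot without force. Going on down.

Request:
drive_tool:
  targets: [0,0,3,0,0,0,4,0,0,0,3,0,0,0,2,0,0,0,0,0]

```text
time_s: 50.35
tool_pos: [0.4084, -0.3371, 0.0766]
tcp_rot: [0.715, 0.699, 0.0, -0.001]
contact_force: [0.9, -0.1, -1.5]
finger_gap: 0.103
finger_force: 60.4
```

Request:
drive_tool:
  targets: [0,0,1,0,0,0,1,0,0,0,0,0]

```text
time_s: 50.6
tool_pos: [0.4087, -0.3374, 0.0752]
tcp_rot: [0.715, 0.699, 0.0, -0.0]
contact_force: [-0.3, -0.4, -0.0]
finger_gap: 0.103
finger_force: 60.4
```

Run:
```python
from h import *
go(409,-337.2,75,-1.3); print(r.sense()["contact_force"])
```

```text
at [ 408.7 -337.4   75.2] yaw -1.3 shift [0.2 0.3 0.2] turn(+tool z) -0.0 j6 -0.86
[-0.29240112 -0.40470591 -0.04416352]
```

Seated. Releasing and retreating straight up.

Request:
drive_tool:
  targets: [0,0,0.5,0,0,0,0,0,0,0,0,0,0,0,0,0,0,0,0,0,0,0,0,0]
  gripper: 40

```text
time_s: 51.1
tool_pos: [0.4087, -0.3375, 0.0749]
tcp_rot: [0.715, 0.699, -0.0, 0.0]
contact_force: [0.9, -0.6, -0.3]
finger_gap: 0.394
finger_force: 0.0
```

Request:
drive_tool:
  targets: [0,0,-6,0,0,0,-12,0,0,0,-25,0,0,0,-35,0,0,0,-35,0,0,0,-35,0,0,0,0,0,0,0,0,0]

```text
time_s: 51.77
tool_pos: [0.4099, -0.3388, 0.2274]
tcp_rot: [0.715, 0.699, -0.0, 0.004]
contact_force: [1.0, 0.8, -0.4]
finger_gap: 0.404
finger_force: 0.0
```

Run:
```python
from h import *
f=r.grab_frame("wrist")
for d in r.spot_point("wrist","key"): print(round(d["confidence"],2),np.round(d["xy"]),(hit(f,d["xy"],.006)[0,:2]*1000).round(1))
s=r.grab_frame("side")
A=cv2.resize(f["image"][80:280,130:410],(420,300),interpolation=2); B=cv2.resize(s["image"][190:370,180:350],(370,392),interpolation=2)
L=cv2.resize(cv2.imread("pics/lockA.png")[60:260,130:410],(420,300),interpolation=2)
o=np.zeros((600,800,3),np.uint8); o[:300,:420]=A; o[300:,:420]=L; o[:392,425:795]=B; cv2.imwrite("pics/final.png",o)
for c in("scene","side"):
    r.grab_frame(c); print(c,[(round(d["confidence"],2),np.round(d["rect"])) for d in r.find_in(c,"chisel1")])
```

```text
0.94 [256. 166.] [ 410.2 -335.8]
0.73 [267. 223.] [ 423.1 -411.5]
0.71 [322. 146.] [ 491.4 -312.4]
scene [(0.21, array([227., 189., 104.,  56.]))]
side []
```

View pics/final.png

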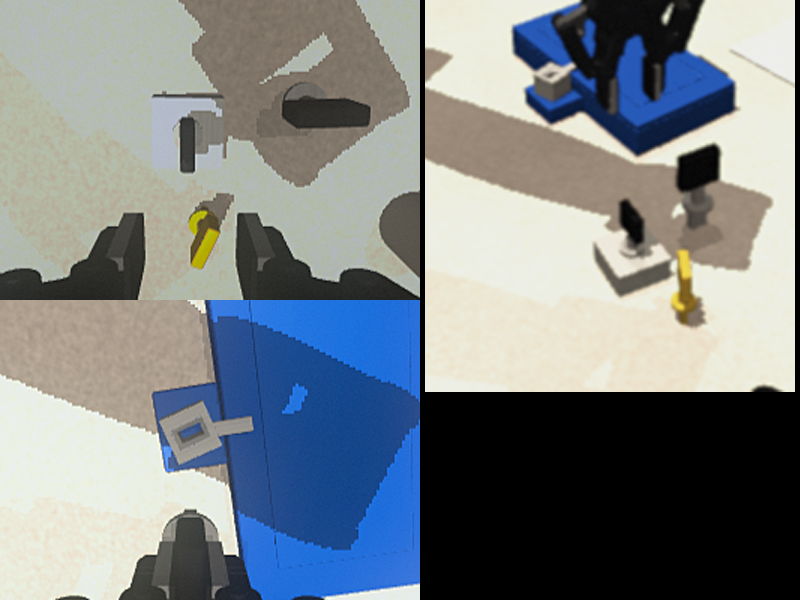

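The key stands upright in its holder at (187,135), the tongue lies over the shut lid at (232,426), and the robot is clear of everything. Handing in.

```bash
python3 -c "from plant import r; print(r.close_job())"
```

```text
the job is handed in; nothing more can be done
None
```

All three chisels I found (two from the table, one from the rim) lie flat in the case, the lid is shut and locked, the key is back in its holder, and the job is handed in at about 52 s; no verdict was returned.

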